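# Nest the four bamboo cups on the stairwell ledge

### The arm

A 7-joint arm with a two-finger parallel gripper is mounted at the origin on the work surface. World frame = base frame: x ahead of the robot, y to its left, z up, the work surface at z = 0. Lengths are in m, angles in degrees, forces in N, time in s.
With the tool pointing down it reaches from about 0.425 to 1.025 m from the base axis. Payload 9.4 kg.
Tool frame: the origin (TCP) lies midway between the tips of the shut fingers; the grasp point (between the pads) lies 19 mm behind it (robot.tcp_to_grasp is the x of the grasp point in the tool frame, in m); x points along the fingers, z is the direction in which the jaws open and shut, and the axes are right-handed (so a half turn about x gives the same grasp; the last joint's range is limited). The gripper opens to 93 mm and grips with 3 to 60 N. Pads are 15 mm wide; open, the fingers measure 128 mm over their backs; the gripper's body (75 mm by 188 mm) begins 65 mm behind the grasp point.
Start: joints at [71.408, 34.337, -0.143, 91.639, 0.103, 54.024, -4.572], TCP at [0.178, -0.703, 0.219] pointing down, gripper open.
Joint ranges: [-147.43, 147.43], [-19.82, 112.94], [-74.19, 73.91], [6.32, 146.72], [-59.91, 239.91], [6.04, 106.73], [-150.56, 150.56]. Speed limits (degrees/s): [127.2, 127.2, 172.46, 172.46, 180, 180, 180].

### API

Orientations are given as [roll, pitch, yaw] about the fixed x, y, z axes, in that order (R = Rz(yaw) Ry(pitch) Rx(roll)).
In Python, from workcell import robot, eyes, nets gives the robot as it stands. The module is installed in compiled form; this text tells all that it offers.
- The arm moves only by the tool play_rows, never from a script. Its argument "series" is a list of rows, each an object of numbers: "dx", "dy", "dz": the shift along the tool's x, y, z in mm; "rx", "ry", "rz": the turn, a rotation vector about the tool's x, y, z in degrees; "gripper": the opening, from 0 (shut) to 1 (fully open). A call has 1 to 10 rows; each row shifts and turns the commanded pose from where the row before left it, along the tool's axes as they then stand; what a row does not reach is not made up. A row lasts 1/10 s, in which the tool goes at most 50 mm and 8.59 degrees, less where a joint would pass 70% of its speed; a pose out of reach is approached as far as the arm can. A call is refused whole if a number of a shift passes 50 or a number of a turn 8.59, either way. A call with a gripper value outside its range is refused whole. The fingers move at their own pace and stop on an object; "newtons" is the grip in N (left out, the last holds). Time passes only in rows, so rows that do not move let the fingers close. It gives the time, the measured TCP pose, the force and the opening at its end, in the units of the state.
- robot.get_obs(): the state, without advancing time (a new reading comes with each control period).
- eyes.get_image(name): name is "scene" or "top" or "wrist"; returns a dict with "image" (480x640x3 uint8, blue, green, red), "vfov" (degrees; the focal length in pixels is half the picture's height over the tangent of half this angle, whatever the lens; pixels are square), "cx", "cy" (the principal point, pixels), "world_from_camera" (4x4, takes a point from camera to world coordinates); the wrist camera has in their place "tool_from_camera" (4x4, takes a point from camera to tool coordinates, whose origin is the TCP and whose axes are the tool frame's). Camera axes: x right, y down, z forward; pixel columns grow to the right and rows downward; lengths in m; the calibration is good to about 2 mm. A picture is of the moment at which its call begins: read the wrist's pose just before it. There is no depth.
- robot.sign_off(): hands the job in, once; it reports no verdict.
Trained networks look in a picture, given as the dict that the camera call returned (one of the last four; its "shot" number tells which), for a name from the list of things; names that differ only in an ending like _2 or _b are one class to them, and where a whole thing is asked for, a point or a joint stands for the part that bears it (a point fixed in the world has none). Each returns a list of dicts, best first, with "score" (0 to 1); they miss things now and then, are a little off and sometimes report something else, mostly with a low value. They report only what shows in the picture. A call takes as long as a camera call. They do not tell look-alikes from the thing itself.
- nets.recognise(picture, thing): "point" ([column, row] in pixels, amid what is visible of it).
- nets.place_of(picture, thing): "point" ([column, row] in pixels: a listed point, or the origin of a listed thing).
The state is a dict: "time": time; "joint_positions": joint angles; "joint_vel": joint speeds; "effort": joint torques, N m; "eef_pos": TCP position; "orientation": TCP orientation; "wrist_force": force on the tool from outside, world axes, zero at the start; "moment": the same for the moment, N m; "grip_width": opening from 0.0 (shut) to 1.0 (fully open).
Only numpy, scipy, OpenCV 4.12 (cv2) and the standard library are available. Lean on these libraries where they do the work, as an engineer would, in place of code of your own. Each camera call takes 0.05 s, during which the arm holds its last target.

### The job

Pack the four empty bamboo cups one inside the other in size order, all upright, so that together they take one place on the tiled ledge: each cup lowered, not dropped, until it sits right down on the floor of the next wider one. The smallest cup has been tipped over: stand it up on the ledge and let go of it there, then take it again to nest it. Leave the harmonica case, the pick dispenser, the jar and the clothespin where they are.

Things in the scene. Friction and masses are not known exactly. Their poses are not given: they have to be found in the camera images.
- cup_largest: Widest bamboo cup, a sawn piece of thick cane, plain straw-coloured like the others: outside diameter 150 mm, wall 10 mm, inside diameter 130 mm, 96 mm tall, about 0.4 kg; loose, standing upright. Straight-sided. The top of its inner floor is 22 mm above its underside. Origin: centre of its underside; z: along the cup's axis from underside to mouth.
- cup_large: Second widest bamboo cup, loose, standing upright: outside diameter 120 mm, wall 9 mm, inside diameter 102 mm, 96 mm tall, inner floor 22 mm above the underside, about 0.22 kg. Origin: centre of its underside; z: towards the mouth. Inside the largest cup it has about 5 mm of play all round, and its rim stands 22 mm above the largest cup's rim.
- cup_medium: Third widest bamboo cup, loose, standing upright: outside diameter 92 mm, wall 8 mm, inside diameter 76 mm, 96 mm tall, inner floor 22 mm above the underside, about 0.2 kg. Origin: centre of its underside; z: towards the mouth. Nested, it has about 5 mm of play and its rim stands 22 mm above that of the cup around it.
- cup_smallest: Narrowest bamboo cup: outside diameter 66 mm, wall 8 mm, inside 50 mm, 96 mm tall, inner floor 22 mm above the underside, about 0.12 kg, mass centre 45 mm above the underside. Loose; lies on its side at the start, axis level, 33 mm above the ledge. Origin: centre of its underside; z: along the axis to the mouth. Nested: 5 mm of play, rim 22 mm above the medium cup's rim.
- harmonica_case: Bystander: open aluminium case 50 x 125 mm, 20 mm high, with a harmonica in it and its hinged lid standing open to about 70 mm. Loose. Origin: centre of its underside; y: its long side.
- pick_dispenser: Bystander: clear acrylic pick dispenser, a square tower 56 x 56 mm at the foot and 108 mm high. Loose. Origin: centre of its underside.
- jar: Bystander: closed glass jar with steel lid, 62 mm diameter, 80 mm high. Loose. Origin: centre of its underside.
- clothespin: Bystander: white plastic clothespin lying flat, 77 mm long, 29 mm wide, 13 mm high. Loose. Origin: middle of its underside; x: its length.
There are look-alikes about, which are no part of the job. What is shaped like the cup_smallest but purple or red is not meant.

How it is judged (in metres and radians):
On the way:
1. the smallest cup stands upright on the ledge, let go (angle between cup_smallest's own z axis and vertical below 0.08 rad and height (world z) of cup_smallest below 0.005 m and contact force between cup_smallest and the arm below 0.05 N and contact force between cup_smallest and the fingers below 0.05 N and linear speed of cup_smallest below 0.03 m/s), for 0.2 s.
At the end, for the whole second after the job is handed in: The largest cup stands upright on the ledge; large in largest, medium in large, smallest in medium, each upright (3 degrees), its underside on the floor of the cup around it (22 mm above that cup's underside, within 4.5 mm), axes within 8 mm; all at rest, let go (angle between cup_largest's own z axis and vertical below 0.05 rad and height (world z) of cup_largest below 0.004 m and angle between each of cup_large, cup_medium, cup_smallest's own z axis and vertical below 0.06 rad and horizontal distance between cup_large and cup_largest below 0.008 m and z of cup_large in the frame of cup_largest between 0.0175 and 0.0265 m and horizontal distance between cup_medium and cup_large below 0.008 m and z of cup_medium in the frame of cup_large between 0.0175 and 0.0265 m and horizontal distance between cup_smallest and cup_medium below 0.008 m and z of cup_smallest in the frame of cup_medium between 0.0175 and 0.0265 m and linear speed of each of cup_largest, cup_large, cup_medium, cup_smallest below 0.02 m/s); the robot touches nothing.
It fails at once if a bystander is disturbed (moved more than 15 mm) (distance of any of harmonica_case, pick_dispenser, jar, clothespin from where it was at the start of the episode above 0.015 m).
It fails at once if a cup is dropped (falls free, touching nothing, faster than 0.6 m/s) ((linear speed of cup_largest above 0.6 m/s and contact force between cup_largest and anything else below 0.02 N) or (linear speed of cup_large above 0.6 m/s and contact force between cup_large and anything else below 0.02 N) or (linear speed of cup_medium above 0.6 m/s and contact force between cup_medium and anything else below 0.02 N) or (linear speed of cup_smallest above 0.6 m/s and contact force between cup_smallest and anything else below 0.02 N)).
It also fails if it takes over 72 s, if anything falls off the work surface, if the arm or the gripper's body presses on something with over 40 N, if the wrist force passes 120 N, or if a joint passes its speed limit or range.

## Working session

There is one attempt and no reset: what is moved stays moved. The work goes in short steps, Python scripts to look and compute and a tool call to move; the robot and the scene stay as the last step left them, time stands still between calls to the robot, and variables do not carry over. Pictures are saved under pics/ and viewed, and the job is handed in when it is done.

Besides the shell and the picture viewer there is one more tool, called after ">>>" by a JSON object that holds its "api" and its "payload", one argument or row to a line. play_rows: Moves the arm, as the interface text tells. Its arguments: {"type":"object","properties":{"series":{"type":"array"},"newtons":{"type":"number"}},"required":["series"]}

```bash
mkdir -p pics; ls; python3 - <<'E'
from workcell import robot, eyes, nets
import cv2, numpy as np
np.set_printoptions(precision=4,suppress=True)
print(robot.get_obs(), robot.tcp_to_grasp)
for n in ["scene","top"]:
    p=eyes.get_image(n); cv2.imwrite(f"pics/{n}0.png",p["image"])
    print(n,p["vfov"],p["cx"],p["cy"]); print(p["world_from_camera"])
    for t in ["cup_largest","cup_large","cup_medium","cup_smallest","harmonica_case","pick_dispenser","jar","clothespin"]:
        print(t,[(np.round(d["point"]),round(d["score"],2)) for d in nets.place_of(p,t)[:4]])
E
```

```text
pics
{'time': 0.0, 'joint_positions': array([71.4081, 34.383 , -0.145 , 91.6809,  0.105 , 54.0238, -4.5719]), 'joint_vel': array([ 0.0792, -0.0193, -0.0169,  0.0026,  0.0703,  0.0677, -0.0325]), 'effort': array([ -0.0012, -76.5057,   1.4966, -25.2359,  -0.0525,   0.0168,
         0.0002]), 'eef_pos': array([ 0.1777, -0.7024,  0.2178]), 'orientation': array([-173.4798,   89.9124,  110.7217]), 'wrist_force': array([-0.0014, -0.2952,  0.8882]), 'moment': array([-0.0006,  0.0109,  0.0104]), 'grip_width': 0.9995913017608431} -0.0188
scene 45.72981591414717 327.71893888853606 248.34492278562317
[[-0.8599  0.3871 -0.3327  1.0119]
 [ 0.5103  0.6663 -0.5437  0.6673]
 [ 0.0112 -0.6373 -0.7705  0.9821]
 [ 0.      0.      0.      1.    ]]
cup_largest [(array([368., 305.]), 0.85)]
cup_large [(array([495., 336.]), 0.67)]
cup_medium [(array([333., 236.]), 0.56), (array([370., 306.]), 0.55)]
cup_smallest [(array([314., 180.]), 0.86), (array([311., 148.]), 0.85), (array([272., 160.]), 0.63)]
harmonica_case [(array([258., 285.]), 0.88)]
pick_dispenser [(array([398., 397.]), 0.97)]
jar [(array([240., 210.]), 0.9)]
clothespin [(array([430., 267.]), 0.5)]
top 50.249352125229684 328.0029970457515 243.20192136588528
[[ 0.0256 -0.9878  0.1534  0.4217]
 [-0.9997 -0.0262 -0.0021  0.0175]
 [ 0.0061 -0.1533 -0.9882  1.2603]
 [ 0.      0.      0.      1.    ]]
cup_largest [(array([273., 251.]), 0.89)]
cup_large [(array([197., 322.]), 0.61)]
cup_medium [(array([352., 265.]), 0.74), (array([272., 253.]), 0.66)]
cup_smallest [(array([420., 282.]), 0.9), (array([470., 261.]), 0.72), (array([458., 307.]), 0.64), (array([196., 220.]), 0.5)]
harmonica_case [(array([334., 185.]), 0.87), (array([456., 306.]), 0.74)]
pick_dispenser [(array([198., 220.]), 0.67)]
jar [(array([430., 210.]), 0.74)]
clothespin [(array([283., 324.]), 0.71)]
```

View pics/scene0.png

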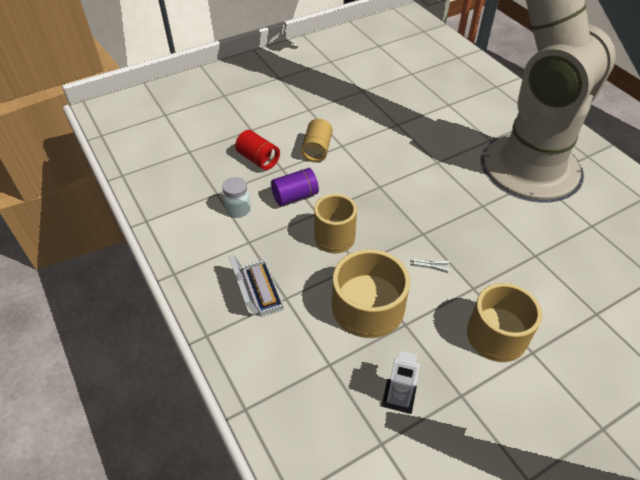

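View pics/top0.png

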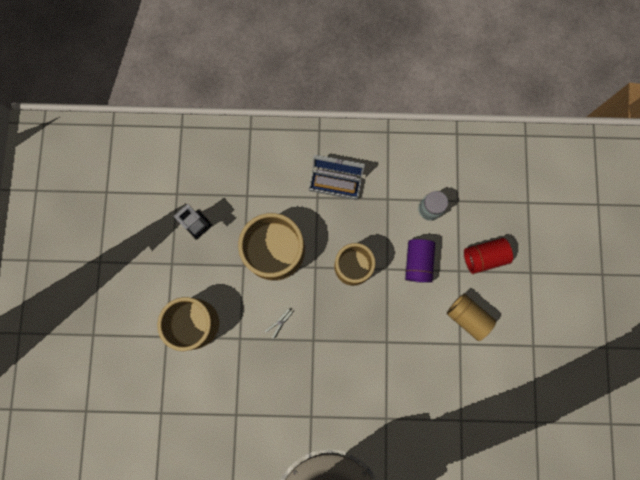

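```bash
cat > h.py <<'E'
import numpy as np, cv2
from scipy.spatial.transform import Rotation as R
from scipy.optimize import minimize
np.set_printoptions(precision=4,suppress=True)
def proj(p,P):
    T=np.linalg.inv(p["world_from_camera"]); f=240/np.tan(np.radians(p["vfov"])/2)
    c=np.atleast_2d(P)@T[:3,:3].T+T[:3,3]
    return np.c_[p["cx"]+f*c[:,0]/c[:,2],p["cy"]+f*c[:,1]/c[:,2]]
def ray(p,uv,z):
    T=p["world_from_camera"]; f=240/np.tan(np.radians(p["vfov"])/2)
    d=T[:3,:3]@np.array([(uv[0]-p["cx"])/f,(uv[1]-p["cy"])/f,1]); o=T[:3,3]
    return o+d*(z-o[2])/d[2]
def cupts(pos,ax,rad,h=.096):
    ax=np.array(ax,float); a=np.cross(ax,[.3,.5,.81] if abs(ax[2])<.9 else [1,0,0]); a/=np.linalg.norm(a); b=np.cross(ax,a)
    t=np.linspace(0,2*np.pi,60)[:,None]; c=rad*(np.cos(t)*a+np.sin(t)*b)
    return np.vstack([pos+c,pos+c+h*ax])
def straw(img):
    hsv=cv2.cvtColor(img,cv2.COLOR_BGR2HSV)
    m=cv2.inRange(hsv,(12,75,40),(30,255,255))
    return cv2.morphologyEx(m,cv2.MORPH_OPEN,np.ones((3,3)))
def comp(m,uv,r=8):
    """filled component nearest to uv"""
    n,l,s,c=cv2.connectedComponentsWithStats(m)
    ys,xs=np.nonzero(m & 255); 
    big=[i for i in range(1,n) if s[i,4]>150]
    k=min(big,key=lambda i:np.min(np.hypot(*(np.argwhere(l==i)[:,::-1]-uv).T)))
    pts=np.argwhere(l==k)[:,::-1].astype(np.int32)
    o=np.zeros_like(m); cv2.fillConvexPoly(o,cv2.convexHull(pts),255); return o
def hullmask(uv):
    o=np.zeros((480*4,640*4),np.uint8); cv2.fillConvexPoly(o,cv2.convexHull(np.round(uv*4+1.5).astype(np.int32)),255)
    return cv2.resize(o,(640,480),interpolation=cv2.INTER_AREA)
def fit(pics,masks,x0,model):
    def cost(x):
        e=0
        for p,m in zip(pics,masks):
            o=hullmask(proj(p,model(x))).astype(float); mm=m.astype(float)
            e+=np.abs(o-mm).sum()/mm.sum()
        return e
    sim=np.vstack([x0]+[np.array(x0)+d for d in np.diag([.02,.02,.3][:len(x0)])])
    r=minimize(cost,x0,method="Nelder-Mead",options=dict(initial_simplex=sim,xatol=2e-4,fatol=1e-4))
    return r.x,r.fun
E
python3 - <<'E'
from workcell import robot, eyes, nets
from h import *
s=eyes.get_image("scene"); t=eyes.get_image("top")
ms,mt=straw(s["image"]),straw(t["image"])
cv2.imwrite("pics/m.png",np.hstack([ms,mt])[::1,::1][:480:2,::2])
for name,us,ut,rad in [("largest",(370,290),(272,245),.075),("large",(505,320),(187,323),.06),("medium",(335,222),(355,263),.046)]:
    a,b=comp(ms,us),comp(mt,ut); x0=ray(t,ut,.05)[:2]
    mod=lambda x:cupts(np.array([x[0],x[1],0]),[0,0,1],rad)
    for pp,mm in (([s,t],[a,b]),([s],[a]),([t],[b])):
        print(name,*fit(pp,mm,x0,mod))
a,b=comp(ms,(318,138)),comp(mt,(471,317)); x0=[*ray(t,(471,317),.033)[:2],np.arctan2(.74,.67)]
def mod(x):
    ax=np.array([np.cos(x[2]),np.sin(x[2]),0]); return cupts(np.array([x[0],x[1],.033])-.048*ax,ax,.033)
for pp,mm in (([s,t],[a,b]),([s],[a]),([t],[b])):
    print("small centre",*fit(pp,mm,x0,mod))
for n,uv,z in (("harm",(334,185),0),("disp",(198,220),0),("jar",(430,210),0),("pin",(283,324),0),("purple",(420,260),.033),("red",(489,254),.033)): print(n,ray(t,uv,z))
c=[cv2.resize(s["image"][105:175,250:350],(400,280),interpolation=3),cv2.resize(t["image"][282:352,421:521],(400,280),interpolation=3)]
cv2.imwrite("pics/c0.png",np.hstack(c))
o=robot.get_obs(); print(R.from_euler("xyz",o["orientation"],degrees=True).as_matrix())
E
```

```text
largest [0.5963 0.1488] 0.05162052295685167
largest [0.5958 0.1496] 0.01471152170123758
largest [0.5972 0.1481] 0.02368137664879166
large [0.4115 0.3365] 0.14352626066598403
large [0.4111 0.3365] 0.02003043345941481
large [0.4116 0.3359] 0.12209730583561003
medium [ 0.5592 -0.0467] 0.09405262964091167
medium [ 0.5588 -0.0457] 0.022882230501478022
medium [ 0.561  -0.0485] 0.04095921678629376
small centre [ 0.4429 -0.3289  0.8778] 0.10949975854469865
small centre [ 0.4424 -0.3276  0.853 ] 0.04280606676451771
small centre [ 0.444  -0.3297  0.8816] 0.032277064082337915
harm [0.7672 0.0034 0.    ]
disp [0.6676 0.3419 0.    ]
jar [ 0.7089 -0.2401  0.    ]
pin [0.4158 0.1191 0.    ]
purple [ 0.5771 -0.2085  0.033 ]
red [ 0.5962 -0.3759  0.033 ]
[[-0.0001  0.9694  0.2453]
 [-0.      0.2453 -0.9694]
 [-1.     -0.0001 -0.    ]]
```

View pics/c0.png

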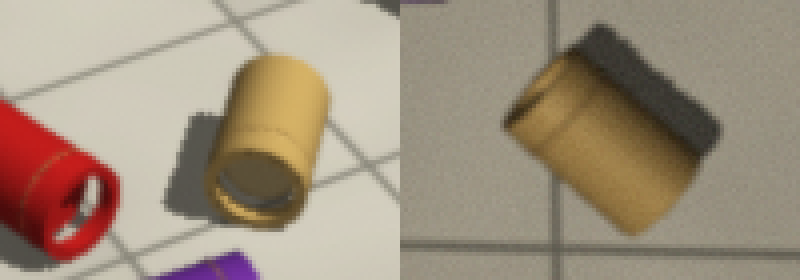

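View pics/m.png

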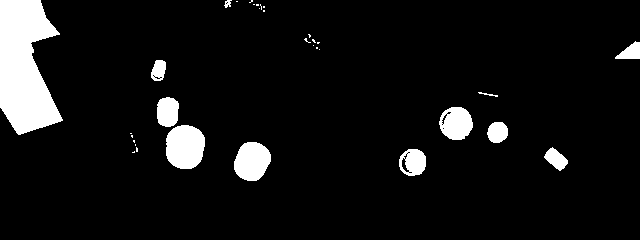

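```bash
python3 - <<'E'
import cv2,numpy as np
s=cv2.imread("pics/scene0.png")
a=cv2.resize(s[110:180,230:330],(800,560),interpolation=cv2.INTER_CUBIC); cv2.imwrite("pics/c1.png",a)
b=cv2.resize(s[180:370,290:550],(780,570),interpolation=cv2.INTER_CUBIC); cv2.imwrite("pics/c2.png",b)
E
```

```text
(no output)
```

View pics/c1.png

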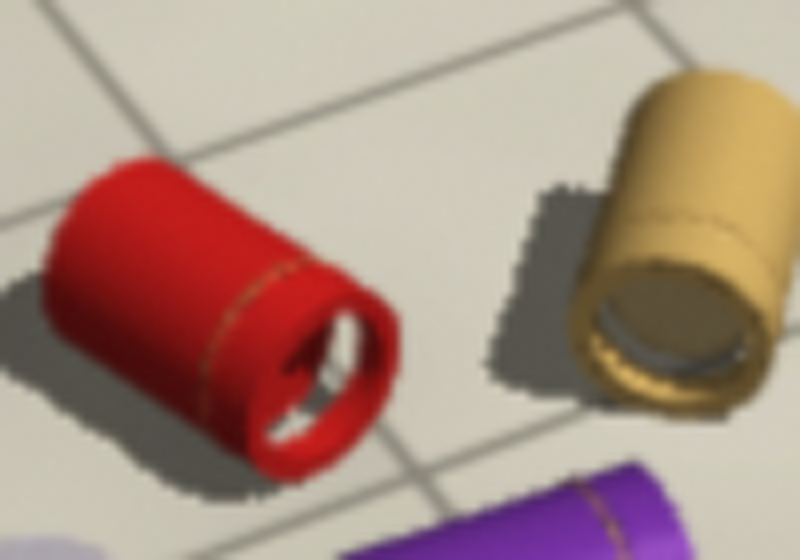

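View pics/c2.png

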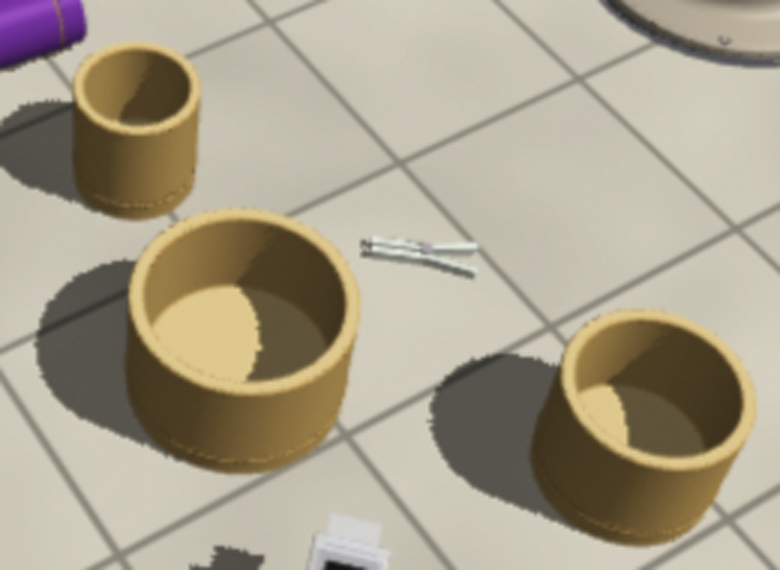

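```bash
python3 - <<'E'
from workcell import robot, eyes, nets
from h import *
p=eyes.get_image("wrist"); cv2.imwrite("pics/w0.png",p["image"]); print(p["vfov"],p["cx"],p["cy"],p["tool_from_camera"])
t=eyes.get_image("top")
for c in("cup_smallest",): print(nets.place_of(t,c),nets.recognise(t,c))
E
```

```text
67.94901071669933 322.7574413182345 237.99958930735062 [[ 0.0011 -0.3016  0.9534 -0.1667]
 [-0.0002 -0.9534 -0.3016  0.085 ]
 [ 1.      0.0001 -0.0011  0.0003]
 [ 0.      0.      0.      1.    ]]
[{'point': [455.5, 306.0], 'score': 0.56}] [{'point': [422.6, 261.0], 'score': 0.98}, {'point': [473.6, 317.9], 'score': 0.75}, {'point': [489.6, 254.7], 'score': 0.67}]
```

View pics/w0.png

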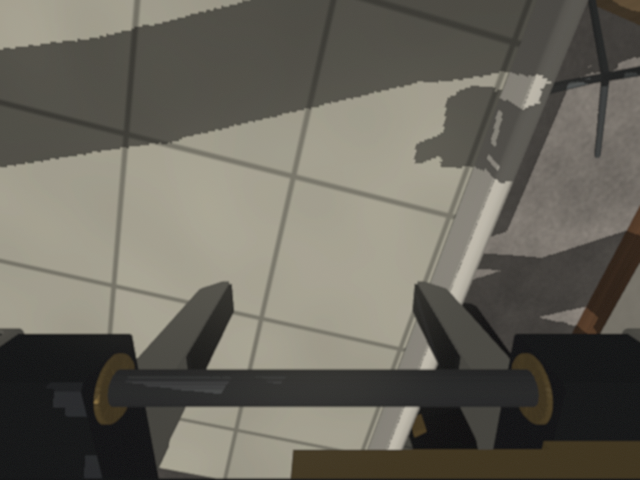

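```bash
cat >> h.py <<'E'
def tool(xdir,ydir):
    x=np.array(xdir,float);x/=np.linalg.norm(x);y=np.array(ydir,float);y-=x*(x@y);y/=np.linalg.norm(y)
    return np.c_[x,y,np.cross(x,y)]
def plan(tp,tR,N,start=None):
    """rows: straight line + slerp"""
    if start is None:
        from workcell import robot
        o=robot.get_obs(); p=o["eef_pos"]; R0=R.from_euler("xyz",o["orientation"],degrees=True)
    else: p,R0=start
    Rt=R.from_matrix(tR); rv=(R0.inv()*Rt).as_rotvec()
    st=np.degrees(rv)/N; print("row turn",np.round(st,2)," |",np.round(np.linalg.norm(st),2), "dist mm",np.round(np.linalg.norm(tp-p)*1000,1))
    rows=[]
    for i in range(N):
        Ri=R0*R.from_rotvec(rv*i/N); d=Ri.inv().apply((np.array(tp)-p)/N)*1000
        rows.append(np.r_[d,st])
    rows=np.round(rows,1)
    print("\n".join("{"+f'"dx":{r[0]:g},"dy":{r[1]:g},"dz":{r[2]:g},"rx":{r[3]:g},"ry":{r[4]:g},"rz":{r[5]:g}'+"}" for r in rows))
def rowsum(o):
    print("t",round(o["time"],2),"p",o["eef_pos"],"R",R.from_euler("xyz",o["orientation"],degrees=True).as_matrix().T.round(3).tolist(),"F",o["wrist_force"].round(1),"g",round(o["grip_width"],3),"j",o["joint_positions"].round(1))
E
python3 - <<'E'
from h import *
a=np.radians(50)
plan([.443,-.329,.19],tool([0,0,-1],[np.cos(a),np.sin(a),0]),10)
E
```

```text
row turn [-3.58 -0.    0.  ]  | 3.58 dist mm 459.3
{"dx":2.9,"dy":34.9,"dz":-29.7,"rx":-3.6,"ry":-0,"rz":0}
{"dx":2.9,"dy":36.7,"dz":-27.5,"rx":-3.6,"ry":-0,"rz":0}
{"dx":2.9,"dy":38.3,"dz":-25.2,"rx":-3.6,"ry":-0,"rz":0}
{"dx":2.9,"dy":39.8,"dz":-22.7,"rx":-3.6,"ry":-0,"rz":0}
{"dx":2.9,"dy":41.2,"dz":-20.2,"rx":-3.6,"ry":-0,"rz":0}
{"dx":2.9,"dy":42.3,"dz":-17.6,"rx":-3.6,"ry":-0,"rz":0}
{"dx":2.9,"dy":43.3,"dz":-14.9,"rx":-3.6,"ry":-0,"rz":0}
{"dx":2.9,"dy":44.2,"dz":-12.2,"rx":-3.6,"ry":-0,"rz":0}
{"dx":2.9,"dy":44.9,"dz":-9.4,"rx":-3.6,"ry":-0,"rz":0}
{"dx":2.9,"dy":45.4,"dz":-6.6,"rx":-3.6,"ry":-0,"rz":0}
```

>>> {"api": "play_rows", "payload": {
  "series": [
    {"dx": 3,"dy": 35,"dz": -30,"rx": -3.6},
    {"dx": 3,"dy": 37,"dz": -27,"rx": -3.6},
    {"dx": 3,"dy": 38,"dz": -25,"rx": -3.6},
    {"dx": 3,"dy": 40,"dz": -23,"rx": -3.6},
    {"dx": 3,"dy": 41,"dz": -20,"rx": -3.6},
    {"dx": 3,"dy": 42,"dz": -18,"rx": -3.6},
    {"dx": 3,"dy": 43,"dz": -15,"rx": -3.6},
    {"dx": 3,"dy": 44,"dz": -12,"rx": -3.6},
    {"dx": 3,"dy": 45,"dz": -9,"rx": -3.6},
    {"dx": 3,"dy": 45,"dz": -7,"rx": -3.6}
  ]
}}

```text
invalid input at $.series[0]: expected keys dx, dy, dz, rx, ry, rz, gripper
```

```bash
python3 - <<'E'
from workcell import robot, eyes, nets
from h import *
rowsum(robot.get_obs())
p=eyes.get_image("wrist"); cv2.imwrite("pics/w1.png",p["image"])
rowsum(robot.get_obs())
print(nets.place_of(p,"cup_smallest"))
E
```

```text
t 1.2 p [ 0.1778 -0.7029  0.2186] R [[-0.0, -0.0, -1.0], [0.969, 0.245, -0.0], [0.245, -0.969, 0.0]] F [-0.4 -0.7 -1.4] g 0.998 j [71.4 34.3 -0.1 91.6  0.1 54.  -4.6]
t 1.25 p [ 0.1778 -0.7029  0.2186] R [[-0.0, -0.0, -1.0], [0.969, 0.245, -0.0], [0.245, -0.969, -0.0]] F [ 0.5  0.1 -0.1] g 0.998 j [71.4 34.3 -0.1 91.6  0.1 54.  -4.6]
[]
```

View pics/w1.png

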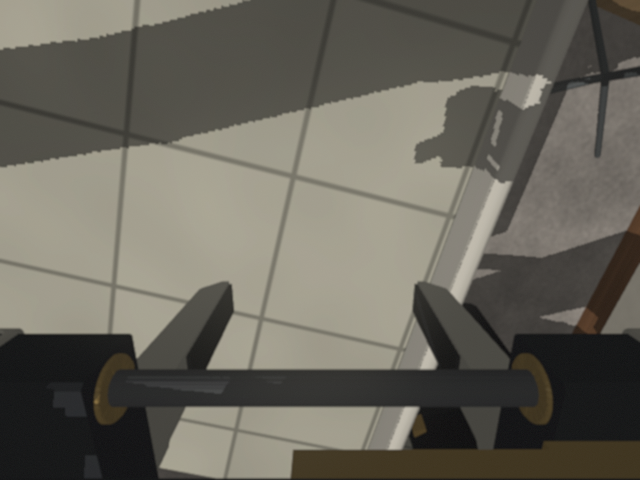

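>>> {"api": "play_rows", "payload": {
  "series": [
    {"dx": 3,"dy": 35,"dz": -30,"rx": -3.6,"ry": 0,"rz": 0,"gripper": 1},
    {"dx": 3,"dy": 37,"dz": -27,"rx": -3.6,"ry": 0,"rz": 0,"gripper": 1},
    {"dx": 3,"dy": 38,"dz": -25,"rx": -3.6,"ry": 0,"rz": 0,"gripper": 1},
    {"dx": 3,"dy": 40,"dz": -23,"rx": -3.6,"ry": 0,"rz": 0,"gripper": 1},
    {"dx": 3,"dy": 41,"dz": -20,"rx": -3.6,"ry": 0,"rz": 0,"gripper": 1},
    {"dx": 3,"dy": 42,"dz": -18,"rx": -3.6,"ry": 0,"rz": 0,"gripper": 1},
    {"dx": 3,"dy": 43,"dz": -15,"rx": -3.6,"ry": 0,"rz": 0,"gripper": 1},
    {"dx": 3,"dy": 44,"dz": -12,"rx": -3.6,"ry": 0,"rz": 0,"gripper": 1},
    {"dx": 3,"dy": 45,"dz": -9,"rx": -3.6,"ry": 0,"rz": 0,"gripper": 1},
    {"dx": 3,"dy": 45,"dz": -7,"rx": -3.6,"ry": 0,"rz": 0,"gripper": 1}
  ]
}}

```text
time: 2.3
eef_pos: [0.4427, -0.3278, 0.1888]
orientation: [4.5, 90.0, -35.1]
wrist_force: [0.6, -0.4, -0.8]
grip_width: 0.997
```

```bash
python3 - <<'E'
from workcell import robot, eyes, nets
from h import *
rowsum(robot.get_obs())
p=eyes.get_image("wrist"); cv2.imwrite("pics/w2.png",p["image"])
rowsum(robot.get_obs())
E
```

```text
t 2.3 p [ 0.4427 -0.3278  0.1888] R [[0.001, -0.0, -1.0], [0.638, 0.77, 0.0], [0.77, -0.638, 0.001]] F [ 0.6 -0.4 -0.8] g 0.997 j [ 39.   25.  -11.5 115.9   7.6  39.8 -17. ]
t 2.35 p [ 0.4476 -0.3204  0.1886] R [[0.003, 0.003, -1.0], [0.629, 0.777, 0.005], [0.777, -0.629, 0.0]] F [3.1 5.2 0.6] g 0.999 j [ 38.5  25.  -12.  115.9   7.5  39.7 -17.1]
```

View pics/w2.png

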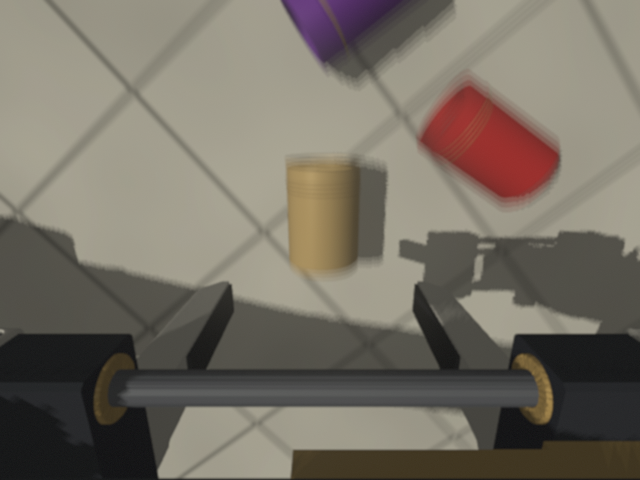

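```bash
python3 - <<'E'
from h import *
a=.878;u=np.array([np.cos(a),np.sin(a),0]);C=np.array([.4429,-.3289,.033]);s=.7071
x=s*u+[0,0,-s]; G=C-.03*u
print(G+.019*x)
plan(G+.019*x-.12*x,tool(x,u),6)
E
```

```text
[ 0.4323 -0.3416  0.0196]
row turn [ 0.12 -0.04  7.46]  | 7.46 dist mm 139.3
{"dx":13.9,"dy":-18.6,"dz":0.1,"rx":0.1,"ry":-0,"rz":7.5}
{"dx":11.4,"dy":-20.2,"dz":0.1,"rx":0.1,"ry":-0,"rz":7.5}
{"dx":8.7,"dy":-21.5,"dz":0.1,"rx":0.1,"ry":-0,"rz":7.5}
{"dx":5.8,"dy":-22.5,"dz":0.2,"rx":0.1,"ry":-0,"rz":7.5}
{"dx":2.9,"dy":-23,"dz":0.2,"rx":0.1,"ry":-0,"rz":7.5}
{"dx":-0.1,"dy":-23.2,"dz":0.3,"rx":0.1,"ry":-0,"rz":7.5}
```

>>> {"api": "play_rows", "payload": {
  "series": [
    {"dx": 14,"dy": -19,"dz": 0,"rx": 0,"ry": 0,"rz": 7.5,"gripper": 1},
    {"dx": 11,"dy": -20,"dz": 0,"rx": 0,"ry": 0,"rz": 7.5,"gripper": 1},
    {"dx": 9,"dy": -21,"dz": 0,"rx": 0,"ry": 0,"rz": 7.5,"gripper": 1},
    {"dx": 6,"dy": -22,"dz": 0,"rx": 0,"ry": 0,"rz": 7.5,"gripper": 1},
    {"dx": 3,"dy": -23,"dz": 0,"rx": 0,"ry": 0,"rz": 7.5,"gripper": 1},
    {"dx": 0,"dy": -23,"dz": 0,"rx": 0,"ry": 0,"rz": 7.5,"gripper": 1},
    {"dx": 0,"dy": 0,"dz": 0,"rx": 0,"ry": 0,"rz": 0,"gripper": 1},
    {"dx": 0,"dy": 0,"dz": 0,"rx": 0,"ry": 0,"rz": 0,"gripper": 1}
  ]
}}

```text
time: 3.15
eef_pos: [0.3719, -0.4107, 0.1109]
orientation: [90.8, 47.8, 50.6]
wrist_force: [0.6, 0.4, -0.4]
grip_width: 0.999
```

```bash
python3 - <<'E'
from workcell import robot, eyes, nets
from h import *
rowsum(robot.get_obs())
p=eyes.get_image("wrist"); cv2.imwrite("pics/w3.png",p["image"])
o=robot.get_obs();rowsum(o)
a=.878;u=np.array([np.cos(a),np.sin(a),0]);C=np.array([.4429,-.3289,.033]);s=.7071
x=s*u+[0,0,-s]; G=C-.03*u
plan(G+.019*x,tool(x,u),4)
E
```

```text
t 3.15 p [ 0.3719 -0.4107  0.1109] R [[0.426, 0.519, -0.741], [0.481, 0.564, 0.671], [0.767, -0.642, -0.009]] F [ 0.6  0.4 -0.4] g 0.999 j [ 87.8  47.6 -38.1 110.4 -18.5  44.3  31.4]
t 3.2 p [ 0.3735 -0.4095  0.1125] R [[0.424, 0.518, -0.742], [0.478, 0.568, 0.67], [0.769, -0.639, -0.007]] F [ 1.3  0.4 -0. ] g 0.999 j [ 87.6  47.4 -38.1 110.4 -18.5  44.3  31.4]
row turn [-0.08 -0.06  0.73]  | 0.74 dist mm 129.3
{"dx":32.3,"dy":1.1,"dz":0.6,"rx":-0.1,"ry":-0.1,"rz":0.7}
{"dx":32.3,"dy":0.7,"dz":0.6,"rx":-0.1,"ry":-0.1,"rz":0.7}
{"dx":32.3,"dy":0.3,"dz":0.6,"rx":-0.1,"ry":-0.1,"rz":0.7}
{"dx":32.3,"dy":-0.1,"dz":0.5,"rx":-0.1,"ry":-0.1,"rz":0.7}
```

View pics/w3.png

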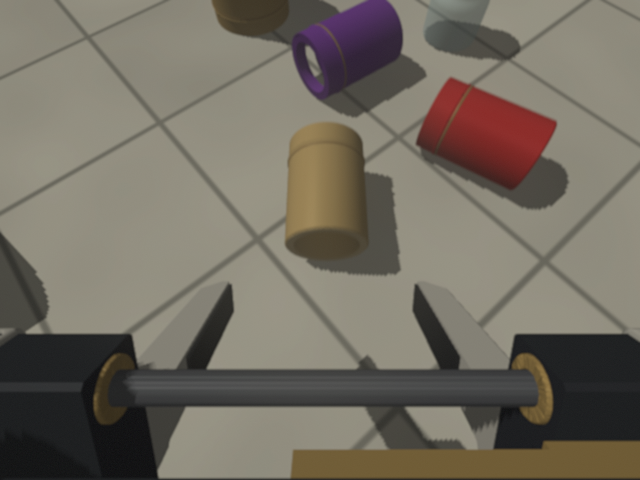

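```bash
python3 - <<'E'
import cv2
s=cv2.imread("pics/w3.png")
cv2.imwrite("pics/c3.png",cv2.resize(s[0:270,200:570],(800,584),interpolation=cv2.INTER_CUBIC))
E
```

```text
(no output)
```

View pics/c3.png

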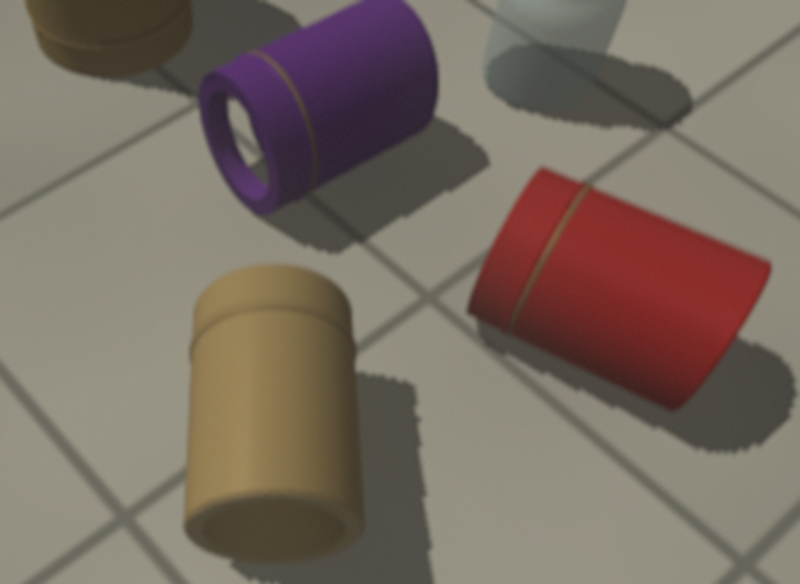

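>>> {"api": "play_rows", "payload": {
  "newtons": 15,
  "series": [
    {"dx": 32,"dy": 1,"dz": 0.6,"rx": 0,"ry": 0,"rz": 0.7,"gripper": 1},
    {"dx": 32,"dy": 1,"dz": 0.6,"rx": 0,"ry": 0,"rz": 0.7,"gripper": 1},
    {"dx": 32,"dy": 0,"dz": 0.6,"rx": 0,"ry": 0,"rz": 0.7,"gripper": 1},
    {"dx": 32,"dy": 0,"dz": 0.5,"rx": 0,"ry": 0,"rz": 0.7,"gripper": 1},
    {"dx": 0,"dy": 0,"dz": 0,"rx": 0,"ry": 0,"rz": 0,"gripper": 1},
    {"dx": 0,"dy": 0,"dz": 0,"rx": 0,"ry": 0,"rz": 0,"gripper": 1}
  ]
}}

```text
time: 3.8
eef_pos: [0.4329, -0.3412, 0.0221]
orientation: [90.4, 45.2, 50.8]
wrist_force: [-1.0, -0.3, -0.6]
grip_width: 1.0
```

```bash
python3 - <<'E'
from workcell import robot, eyes, nets
from h import *
p=eyes.get_image("wrist"); cv2.imwrite("pics/w4.png",p["image"])
o=robot.get_obs();rowsum(o)
a=.878;u=np.array([np.cos(a),np.sin(a),0]);C=np.array([.4429,-.3289,.033]);s=.7071
x=s*u+[0,0,-s]; G=C-.03*u
plan(G+.019*x,tool(x,u),1)
E
```

```text
t 3.85 p [ 0.4325 -0.3423  0.0222] R [[0.446, 0.544, -0.711], [0.455, 0.546, 0.704], [0.771, -0.637, -0.004]] F [0.2 0.5 0.7] g 1.0 j [ 82.4  57.  -40.4 115.3 -20.7  29.7  33.3]
row turn [-0.07 -0.26  0.29]  | 0.39 dist mm 2.7
{"dx":2.1,"dy":-1.6,"dz":-0.6,"rx":-0.1,"ry":-0.3,"rz":0.3}
```

View pics/w4.png

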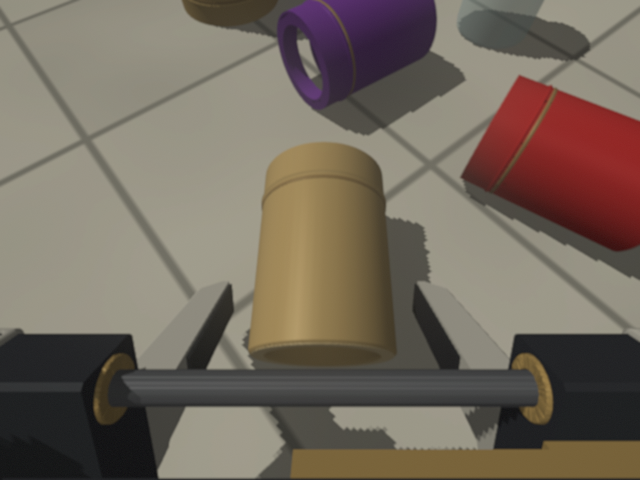

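>>> {"api": "play_rows", "payload": {
  "newtons": 20,
  "series": [
    {"dx": 2,"dy": -1.5,"dz": 0,"rx": 0,"ry": 0,"rz": 0,"gripper": 0.5},
    {"dx": 0,"dy": 0,"dz": 0,"rx": 0,"ry": 0,"rz": 0,"gripper": 0.5},
    {"dx": 0,"dy": 0,"dz": 0,"rx": 0,"ry": 0,"rz": 0,"gripper": 0.5},
    {"dx": 0,"dy": 0,"dz": 0,"rx": 0,"ry": 0,"rz": 0,"gripper": 0.5}
  ]
}}

```text
time: 4.25
eef_pos: [0.4316, -0.3424, 0.0184]
orientation: [90.5, 45.2, 50.6]
wrist_force: [-0.3, -1.8, 1.8]
grip_width: 0.707
```

```bash
python3 - <<'E'
from workcell import robot
from h import *
o=robot.get_obs();rowsum(o)
p=o["eef_pos"]; Rm=R.from_euler("xyz",o["orientation"],degrees=True)
p1=p+[0,0,.09]
print(Rm.inv().apply([0,0,1]))
a=.878;u=np.array([np.cos(a),np.sin(a),0])
x=-.7071*u+[0,0,-.7071]
G=np.array([.40,-.38,.125])
plan(G+.019*x,tool(x,u),11,(p1,Rm))
E
```

```text
t 4.25 p [ 0.4316 -0.3424  0.0184] R [[0.447, 0.545, -0.71], [0.457, 0.543, 0.705], [0.769, -0.639, -0.006]] F [-0.3 -1.8  1.8] g 0.707 j [ 82.5  57.4 -40.3 115.3 -20.7  29.5  33.4]
[-0.7095  0.7047 -0.0059]
row turn [-0.   -0.03 -8.16]  | 8.16 dist mm 62.7
{"dx":-4.2,"dy":-3.8,"dz":-0,"rx":-0,"ry":-0,"rz":-8.2}
{"dx":-3.6,"dy":-4.4,"dz":-0,"rx":-0,"ry":-0,"rz":-8.2}
{"dx":-3,"dy":-4.9,"dz":-0,"rx":-0,"ry":-0,"rz":-8.2}
{"dx":-2.2,"dy":-5.2,"dz":-0,"rx":-0,"ry":-0,"rz":-8.2}
{"dx":-1.5,"dy":-5.5,"dz":-0,"rx":-0,"ry":-0,"rz":-8.2}
{"dx":-0.7,"dy":-5.7,"dz":-0,"rx":-0,"ry":-0,"rz":-8.2}
{"dx":0.1,"dy":-5.7,"dz":-0,"rx":-0,"ry":-0,"rz":-8.2}
{"dx":0.9,"dy":-5.6,"dz":-0,"rx":-0,"ry":-0,"rz":-8.2}
{"dx":1.7,"dy":-5.4,"dz":-0,"rx":-0,"ry":-0,"rz":-8.2}
{"dx":2.5,"dy":-5.1,"dz":-0,"rx":-0,"ry":-0,"rz":-8.2}
{"dx":3.2,"dy":-4.7,"dz":-0,"rx":-0,"ry":-0,"rz":-8.2}
```

>>> {"api": "play_rows", "payload": {
  "series": [
    {"dx": -14,"dy": 14,"dz": 0,"rx": 0,"ry": 0,"rz": 0,"gripper": 0.5},
    {"dx": -25,"dy": 25,"dz": 0,"rx": 0,"ry": 0,"rz": 0,"gripper": 0.5},
    {"dx": -25,"dy": 25,"dz": 0,"rx": 0,"ry": 0,"rz": 0,"gripper": 0.5},
    {"dx": -4,"dy": -4,"dz": 0,"rx": 0,"ry": 0,"rz": -8.2,"gripper": 0.5},
    {"dx": -4,"dy": -4,"dz": 0,"rx": 0,"ry": 0,"rz": -8.2,"gripper": 0.5},
    {"dx": -3,"dy": -5,"dz": 0,"rx": 0,"ry": 0,"rz": -8.2,"gripper": 0.5},
    {"dx": -2,"dy": -5,"dz": 0,"rx": 0,"ry": 0,"rz": -8.2,"gripper": 0.5},
    {"dx": -1,"dy": -5,"dz": 0,"rx": 0,"ry": 0,"rz": -8.2,"gripper": 0.5},
    {"dx": -1,"dy": -6,"dz": 0,"rx": 0,"ry": 0,"rz": -8.2,"gripper": 0.5},
    {"dx": 0,"dy": -6,"dz": 0,"rx": 0,"ry": 0,"rz": -8.2,"gripper": 0.5}
  ]
}}

```text
time: 5.25
eef_pos: [0.4081, -0.3696, 0.1084]
orientation: [-94.8, 81.8, -134.4]
wrist_force: [-0.5, 0.6, -1.9]
grip_width: 0.708
```

```bash
python3 - <<'E'
from workcell import robot,eyes
from h import *
p=eyes.get_image("scene"); cv2.imwrite("pics/s1.png",p["image"])
o=robot.get_obs();rowsum(o)
a=.878;u=np.array([np.cos(a),np.sin(a),0])
x=-.7071*u+[0,0,-.7071]
G=np.array([.40,-.38,.125])
plan(G+.019*x,tool(x,u),4)
E
```

```text
t 5.3 p [ 0.4133 -0.3638  0.1076] R [[-0.102, -0.107, -0.989], [0.62, 0.771, -0.147], [0.778, -0.628, -0.013]] F [ 3.4  3.5 -2. ] g 0.71 j [ 26.   32.1   6.3 120.    9.9  30.2 -16.2]
row turn [ 0.26 -0.08 -9.13]  | 9.14 dist mm 34.7
{"dx":0.3,"dy":-8.7,"dz":-0.1,"rx":0.3,"ry":-0.1,"rz":-9.1}
{"dx":1.7,"dy":-8.5,"dz":-0.1,"rx":0.3,"ry":-0.1,"rz":-9.1}
{"dx":3,"dy":-8.1,"dz":-0,"rx":0.3,"ry":-0.1,"rz":-9.1}
{"dx":4.2,"dy":-7.6,"dz":0,"rx":0.3,"ry":-0.1,"rz":-9.1}
```

View pics/s1.png

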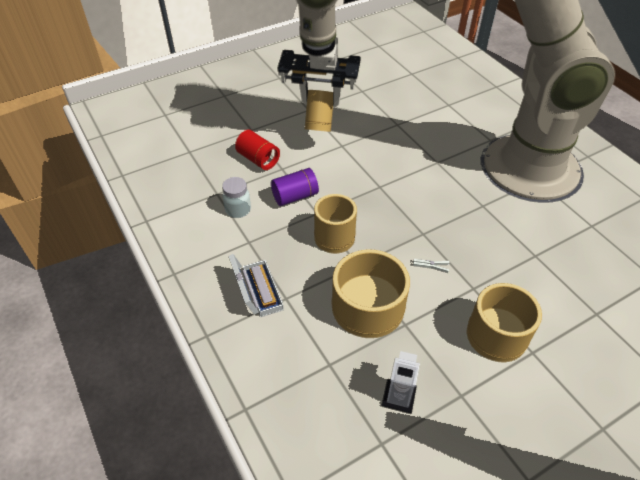

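>>> {"api": "play_rows", "payload": {
  "series": [
    {"dx": 0,"dy": -7,"dz": 0,"rx": 0,"ry": 0,"rz": -7.3,"gripper": 0.5},
    {"dx": 1,"dy": -7,"dz": 0,"rx": 0,"ry": 0,"rz": -7.3,"gripper": 0.5},
    {"dx": 2,"dy": -7,"dz": 0,"rx": 0,"ry": 0,"rz": -7.3,"gripper": 0.5},
    {"dx": 3,"dy": -6,"dz": 0,"rx": 0,"ry": 0,"rz": -7.3,"gripper": 0.5},
    {"dx": 4,"dy": -6,"dz": 0,"rx": 0,"ry": 0,"rz": -6,"gripper": 0.5},
    {"dx": 0,"dy": 0,"dz": 0,"rx": 0,"ry": 0,"rz": 0,"gripper": 0.5},
    {"dx": 0,"dy": 0,"dz": 0,"rx": 0,"ry": 0,"rz": 0,"gripper": 0.5}
  ]
}}

```text
time: 6.0
eef_pos: [0.3854, -0.396, 0.11]
orientation: [-91.3, 47.0, -130.6]
wrist_force: [0.3, -0.8, -0.2]
grip_width: 0.705
```

```bash
python3 - <<'E'
from workcell import robot,eyes
from h import *
p=eyes.get_image("scene"); 
q=eyes.get_image("top"); 
cv2.imwrite("pics/s2.png",np.hstack([cv2.resize(p["image"][20:170,240:400],(400,375),interpolation=2),cv2.resize(q["image"][250:400,410:570],(400,375),interpolation=2)]))
o=robot.get_obs();rowsum(o)
a=.878;u=np.array([np.cos(a),np.sin(a),0])
x=-.7071*u+[0,0,-.7071]
G=np.array([.40,-.38,.125])
plan(G+.019*x,tool(x,u),1)
E
```

```text
t 6.1 p [ 0.3847 -0.3971  0.1112] R [[-0.444, -0.517, -0.732], [0.462, 0.568, -0.681], [0.768, -0.64, -0.014]] F [-0.9 -0.5 -1.4] g 0.709 j [ -4.3  45.9  33.2 120.2  29.6  37.2 -43. ]
row turn [ 0.45 -0.66 -2.04]  | 2.19 dist mm 9.5
{"dx":-6.8,"dy":6.7,"dz":0.8,"rx":0.4,"ry":-0.7,"rz":-2}
```

View pics/s2.png

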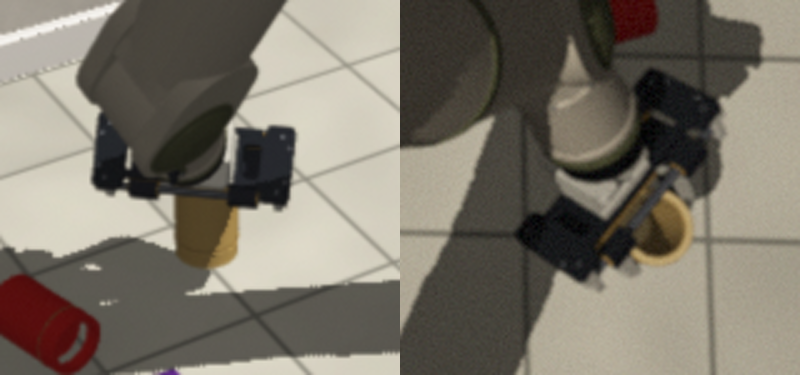

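```bash
cat >> h.py <<'E'
_a=.878;U=np.array([np.cos(_a),np.sin(_a),0])
_R0=np.array([[0.447,0.545,-0.71],[0.457,0.543,0.705],[0.769,-0.639,-0.006]]).T
MT=_R0.T@(-U)   # mouth axis in tool
BT=_R0.T@(np.array([.4429,-.3289,.033])+.048*U-np.array([.4316,-.3424,.0184]))
E
python3 - <<'E'
from workcell import robot
from h import *
o=robot.get_obs();p=o["eef_pos"];Rm=R.from_euler("xyz",o["orientation"],degrees=True)
print(MT,BT); m=Rm.apply(MT); print("mouth axis",m,"underside",p+Rm.apply(BT))
v=np.cross(m,[0,0,1]); Rn=R.from_rotvec(v)*Rm
B=np.array([*(p+Rm.apply(BT))[:2],.010])
tp=B-Rn.apply(BT); plan(tp,Rn.as_matrix(),3)
E
```

```text
[-0.7049 -0.7097  0.0005] [ 0.0359  0.0569 -0.    ]
mouth axis [-0.0141 -0.0391  0.9994] underside [ 0.395  -0.3833  0.0462]
row turn [ 0.19 -0.19 -0.75]  | 0.79 dist mm 35.7
{"dx":8.1,"dy":8.7,"dz":-0.1,"rx":0.2,"ry":-0.2,"rz":-0.7}
{"dx":8,"dy":8.8,"dz":-0.2,"rx":0.2,"ry":-0.2,"rz":-0.7}
{"dx":7.9,"dy":8.9,"dz":-0.3,"rx":0.2,"ry":-0.2,"rz":-0.7}
```

>>> {"api": "play_rows", "payload": {
  "series": [
    {"dx": 8,"dy": 8.8,"dz": -0.2,"rx": 0.2,"ry": -0.2,"rz": -0.7,"gripper": 0.5},
    {"dx": 8,"dy": 8.8,"dz": -0.2,"rx": 0.2,"ry": -0.2,"rz": -0.7,"gripper": 0.5},
    {"dx": 8,"dy": 8.8,"dz": -0.2,"rx": 0.2,"ry": -0.2,"rz": -0.7,"gripper": 0.5},
    {"dx": 0,"dy": 0,"dz": 0,"rx": 0,"ry": 0,"rz": 0,"gripper": 0.5},
    {"dx": 0,"dy": 0,"dz": 0,"rx": 0,"ry": 0,"rz": 0,"gripper": 0.5}
  ]
}}

```text
time: 6.6
eef_pos: [0.3861, -0.3938, 0.0747]
orientation: [-90.0, 44.7, -129.7]
wrist_force: [-0.1, -0.0, -0.6]
grip_width: 0.706
```

```bash
python3 - <<'E'
from workcell import robot,eyes
from h import *
q=eyes.get_image("scene"); 
cv2.imwrite("pics/s3.png",cv2.resize(q["image"][20:170,240:400],(800,750),interpolation=2)[:600])
o=robot.get_obs();rowsum(o);p=o["eef_pos"];Rm=R.from_euler("xyz",o["orientation"],degrees=True)
m=Rm.apply(MT); print("mouth axis",m,"underside",p+Rm.apply(BT))
v=np.cross(m,[0,0,1]); Rn=R.from_rotvec(v)*Rm
B=np.array([*(p+Rm.apply(BT))[:2],.001])
tp=B-Rn.apply(BT); plan(tp,Rn.as_matrix(),1)
E
```

```text
t 6.65 p [ 0.3862 -0.394   0.0751] R [[-0.453, -0.547, -0.704], [0.45, 0.542, -0.71], [0.769, -0.639, 0.0]] F [ 0.3  0.8 -1.3] g 0.711 j [ -6.2  51.2  34.2 120.9  30.3  33.7 -47.2]
mouth axis [0.0007 0.0006 1.0002] underside [ 0.3955 -0.3828  0.0095]
row turn [ 0.01 -0.01  0.05]  | 0.05 dist mm 8.5
{"dx":6,"dy":6,"dz":-0,"rx":0,"ry":-0,"rz":0.1}
```

View pics/s3.png

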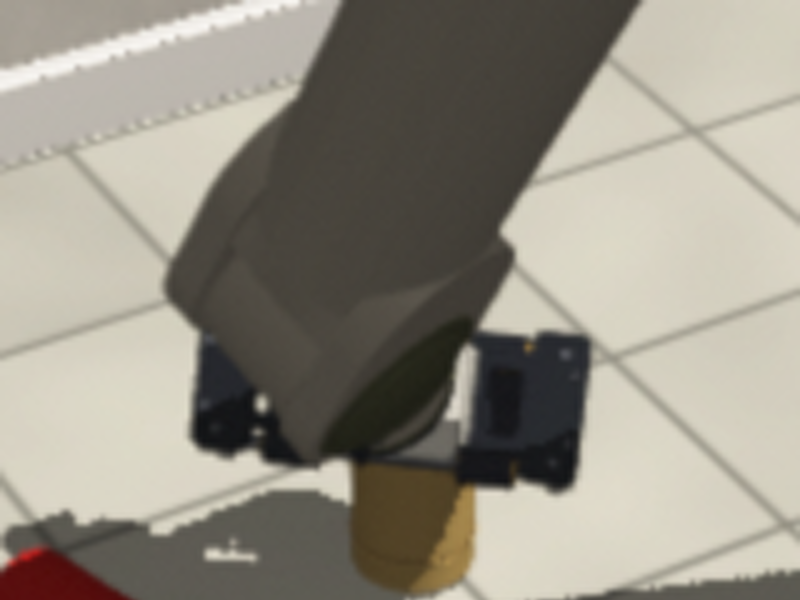

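Upright, about 10 mm above the ledge. Lower in small steps watching force.

>>> {"api": "play_rows", "payload": {
  "series": [
    {"dx": 4,"dy": 4,"dz": 0,"rx": 0,"ry": 0,"rz": 0,"gripper": 0.5},
    {"dx": 2,"dy": 2,"dz": 0,"rx": 0,"ry": 0,"rz": 0,"gripper": 0.5},
    {"dx": 0,"dy": 0,"dz": 0,"rx": 0,"ry": 0,"rz": 0,"gripper": 0.5},
    {"dx": 0,"dy": 0,"dz": 0,"rx": 0,"ry": 0,"rz": 0,"gripper": 0.5}
  ]
}}

```text
time: 7.05
eef_pos: [0.3868, -0.3942, 0.067]
orientation: [-89.9, 44.8, -129.6]
wrist_force: [1.0, 0.2, 2.9]
grip_width: 0.706
```

>>> {"api": "play_rows", "payload": {
  "series": [
    {"dx": 0.7,"dy": 0.7,"dz": 0,"rx": 0,"ry": 0,"rz": 0,"gripper": 0.5},
    {"dx": 0,"dy": 0,"dz": 0,"rx": 0,"ry": 0,"rz": 0,"gripper": 0.5},
    {"dx": 0,"dy": 0,"dz": 0,"rx": 0,"ry": 0,"rz": 0,"gripper": 0.5}
  ]
}}

```text
time: 7.35
eef_pos: [0.3867, -0.3943, 0.067]
orientation: [-89.9, 44.7, -129.6]
wrist_force: [2.9, 4.6, 15.2]
grip_width: 0.708
```

>>> {"api": "play_rows", "payload": {
  "series": [
    {"dx": -0.6,"dy": -0.6,"dz": 0,"rx": 0,"ry": 0,"rz": 0,"gripper": 0.5},
    {"dx": 0,"dy": 0,"dz": 0,"rx": 0,"ry": 0,"rz": 0,"gripper": 0.75},
    {"dx": 0,"dy": 0,"dz": 0,"rx": 0,"ry": 0,"rz": 0,"gripper": 1},
    {"dx": 0,"dy": 0,"dz": 0,"rx": 0,"ry": 0,"rz": 0,"gripper": 1},
    {"dx": -20,"dy": 0,"dz": 0,"rx": 0,"ry": 0,"rz": 0,"gripper": 1},
    {"dx": -40,"dy": 0,"dz": 0,"rx": 0,"ry": 0,"rz": 0,"gripper": 1},
    {"dx": -45,"dy": 0,"dz": 0,"rx": 0,"ry": 0,"rz": 0,"gripper": 1},
    {"dx": -45,"dy": 0,"dz": 0,"rx": 0,"ry": 0,"rz": 0,"gripper": 1}
  ]
}}

```text
time: 8.15
eef_pos: [0.4545, -0.3109, 0.1731]
orientation: [-90.0, 44.8, -129.8]
wrist_force: [0.8, -0.8, 0.1]
grip_width: 1.0
```

```bash
python3 - <<'E'
from workcell import robot,eyes
from h import *
o=robot.get_obs();rowsum(o)
s=eyes.get_image("scene"); t=eyes.get_image("top"); w=eyes.get_image("wrist")
for n,i in (("s4",s),("t4",t),("w5",w)): cv2.imwrite(f"pics/{n}.png",i["image"])
cv2.imwrite("pics/s4c.png",np.hstack([cv2.resize(s["image"][20:170,240:400],(400,375),interpolation=2),cv2.resize(t["image"][250:400,410:570],(400,375),interpolation=2)]))
E
```

```text
t 8.15 p [ 0.4545 -0.3109  0.1731] R [[-0.454, -0.546, -0.704], [0.45, 0.542, -0.71], [0.769, -0.639, -0.0]] F [ 0.8 -0.8  0.1] g 1.0 j [-13.9  42.1  32.  113.4  24.6  53.  -43.8]
```

View pics/s4c.png

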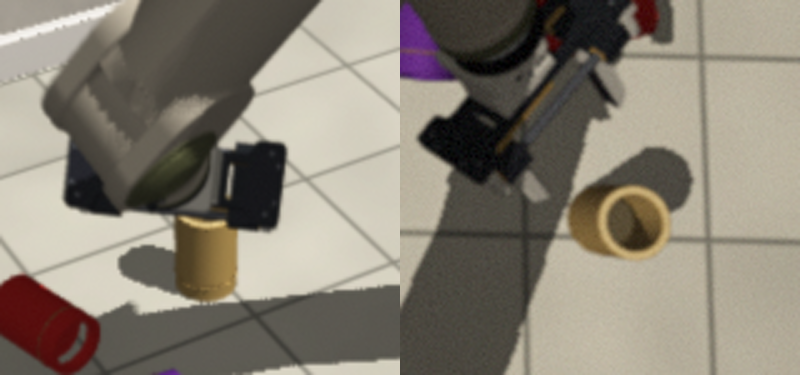

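View pics/w5.png

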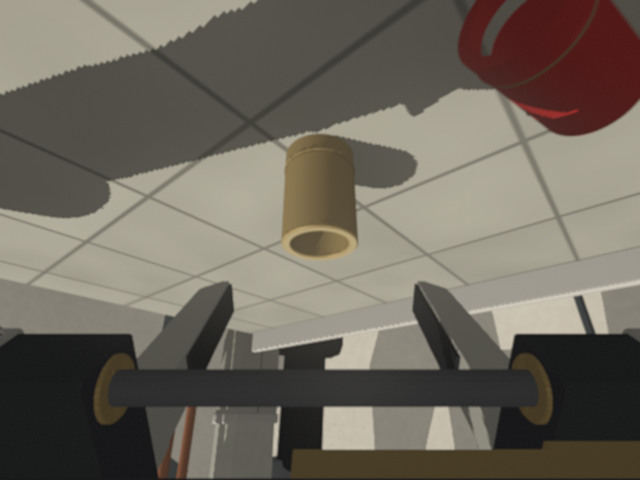

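```bash
python3 - <<'E'
from workcell import robot,eyes
from h import *
import pickle
o=robot.get_obs();p=o["eef_pos"];Rm=R.from_euler("xyz",o["orientation"],degrees=True)
t=eyes.get_image("top"); mt=straw(t["image"])
cc=comp(mt,(410+.4*630,250+.4*225)); print(cc.sum()/255)
cv2.imwrite("pics/m2.png",cv2.resize(cc[250:400,410:570],(640,600)))
x,f=fit([t],[cc],[.396,-.383],lambda x:cupts(np.array([x[0],x[1],0]),[0,0,1],.033)); print(x,f)
tcp=np.array([.3867,-.3943,.067]); print("pred",tcp+Rm.apply(BT)); 
print("jaw dir err mm",1000*((np.r_[x,0]-tcp)@Rm.as_matrix()[:,2]), "along",1000*((np.r_[x,0]-tcp-Rm.apply(BT))@U))
E
```

```text
1050.0
[ 0.3966 -0.3841] 0.03592903828197946
pred [ 0.3962 -0.383   0.0014]
jaw dir err mm 0.9078496217176875 along -0.6061648098799876
```

View pics/m2.png

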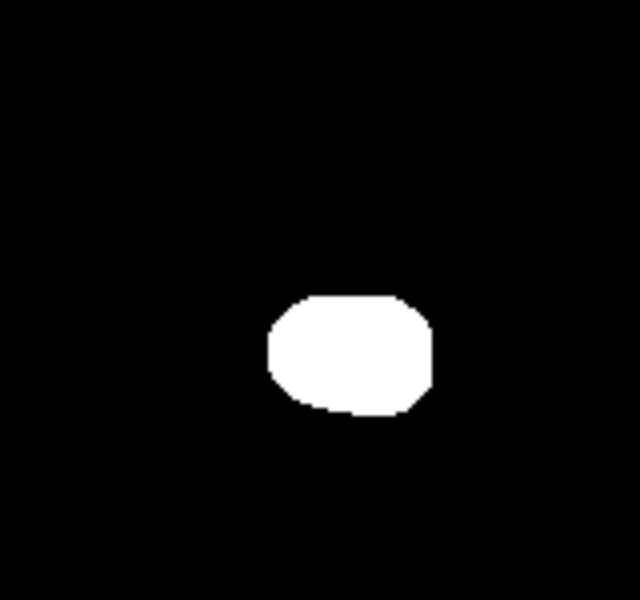

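```bash
python3 - <<'E'
from workcell import robot
from h import *
th=np.radians(0); 
o=robot.get_obs();rowsum(o)
plan([.55,0,.27],tool([0,0,-1],[np.cos(np.radians(92)),np.sin(np.radians(92)),0]),10)
E
```

```text
t 8.35 p [ 0.4549 -0.3115  0.1723] R [[-0.451, -0.547, -0.705], [0.45, 0.543, -0.709], [0.77, -0.638, 0.002]] F [-0.1 -0.6 -0.4] g 0.998 j [-13.9  42.1  32.  113.5  24.6  52.7 -43.8]
row turn [-3.94 -1.63  4.32]  | 6.07 dist mm 340.0
{"dx":-28.2,"dy":14.3,"dz":-12.5,"rx":-3.9,"ry":-1.6,"rz":4.3}
{"dx":-27.4,"dy":17.1,"dz":-10.6,"rx":-3.9,"ry":-1.6,"rz":4.3}
{"dx":-26.2,"dy":19.8,"dz":-8.6,"rx":-3.9,"ry":-1.6,"rz":4.3}
{"dx":-24.9,"dy":22.3,"dz":-6.4,"rx":-3.9,"ry":-1.6,"rz":4.3}
{"dx":-23.3,"dy":24.4,"dz":-4.1,"rx":-3.9,"ry":-1.6,"rz":4.3}
{"dx":-21.4,"dy":26.3,"dz":-1.7,"rx":-3.9,"ry":-1.6,"rz":4.3}
{"dx":-19.4,"dy":27.9,"dz":0.7,"rx":-3.9,"ry":-1.6,"rz":4.3}
{"dx":-17.2,"dy":29.2,"dz":3.2,"rx":-3.9,"ry":-1.6,"rz":4.3}
{"dx":-14.8,"dy":30.1,"dz":5.7,"rx":-3.9,"ry":-1.6,"rz":4.3}
{"dx":-12.4,"dy":30.6,"dz":8.2,"rx":-3.9,"ry":-1.6,"rz":4.3}
```

>>> {"api": "play_rows", "payload": {
  "series": [
    {"dx": -28,"dy": 14,"dz": -12,"rx": -3.9,"ry": -1.6,"rz": 4.3,"gripper": 0.5},
    {"dx": -27,"dy": 17,"dz": -11,"rx": -3.9,"ry": -1.6,"rz": 4.3,"gripper": 0.4},
    {"dx": -26,"dy": 20,"dz": -9,"rx": -3.9,"ry": -1.6,"rz": 4.3,"gripper": 0.4},
    {"dx": -25,"dy": 22,"dz": -6,"rx": -3.9,"ry": -1.6,"rz": 4.3,"gripper": 0.4},
    {"dx": -23,"dy": 24,"dz": -4,"rx": -3.9,"ry": -1.6,"rz": 4.3,"gripper": 0.4},
    {"dx": -21,"dy": 26,"dz": -2,"rx": -3.9,"ry": -1.6,"rz": 4.3,"gripper": 0.4},
    {"dx": -19,"dy": 28,"dz": 1,"rx": -3.9,"ry": -1.6,"rz": 4.3,"gripper": 0.4},
    {"dx": -17,"dy": 29,"dz": 3,"rx": -3.9,"ry": -1.6,"rz": 4.3,"gripper": 0.4},
    {"dx": -15,"dy": 30,"dz": 6,"rx": -3.9,"ry": -1.6,"rz": 4.3,"gripper": 0.4},
    {"dx": -12,"dy": 31,"dz": 8,"rx": -3.9,"ry": -1.6,"rz": 4.3,"gripper": 0.4}
  ]
}}

```text
time: 9.35
eef_pos: [0.55, -0.0027, 0.2671]
orientation: [-171.9, 89.7, -170.4]
wrist_force: [0.0, 0.5, -0.1]
grip_width: 0.4
```

```bash
cat >> h.py <<'E'
def down(deg):  # tool down with z (jaw) along azimuth deg
    b=np.radians(deg+90); return tool([0,0,-1],[np.cos(b),np.sin(b),0])
E
python3 - <<'E'
from workcell import robot
from h import *
o=robot.get_obs();rowsum(o)
plan([.4545,.3716,.19],down(39.3),8)
E
```

```text
t 9.35 p [ 0.55   -0.0027  0.2671] R [[-0.005, -0.001, -1.0], [-0.026, 1.0, -0.001], [1.0, 0.026, -0.005]] F [ 0.   0.5 -0.1] g 0.4 j [ -7.9  19.2   3.  111.5  -1.3  49.6  -2.8]
row turn [-4.73 -0.04 -0.01]  | 4.73 dist mm 393.8
{"dx":9.7,"dy":47.1,"dz":-10.7,"rx":-4.7,"ry":-0,"rz":-0}
{"dx":9.6,"dy":47.8,"dz":-6.8,"rx":-4.7,"ry":-0,"rz":-0}
{"dx":9.6,"dy":48.2,"dz":-2.8,"rx":-4.7,"ry":-0,"rz":-0}
{"dx":9.6,"dy":48.3,"dz":1.2,"rx":-4.7,"ry":-0,"rz":-0}
{"dx":9.6,"dy":48,"dz":5.1,"rx":-4.7,"ry":-0,"rz":-0}
{"dx":9.6,"dy":47.4,"dz":9.1,"rx":-4.7,"ry":-0,"rz":-0}
{"dx":9.6,"dy":46.5,"dz":12.9,"rx":-4.7,"ry":-0,"rz":-0}
{"dx":9.6,"dy":45.3,"dz":16.7,"rx":-4.7,"ry":-0,"rz":-0}
```

>>> {"api": "play_rows", "payload": {
  "series": [
    {"dx": 10,"dy": 47,"dz": -11,"rx": -4.7,"ry": 0,"rz": 0,"gripper": 0.4},
    {"dx": 10,"dy": 48,"dz": -7,"rx": -4.7,"ry": 0,"rz": 0,"gripper": 0.4},
    {"dx": 10,"dy": 48,"dz": -3,"rx": -4.7,"ry": 0,"rz": 0,"gripper": 0.4},
    {"dx": 10,"dy": 48,"dz": 1,"rx": -4.7,"ry": 0,"rz": 0,"gripper": 0.4},
    {"dx": 10,"dy": 48,"dz": 5,"rx": -4.7,"ry": 0,"rz": 0,"gripper": 0.4},
    {"dx": 9,"dy": 47,"dz": 9,"rx": -4.7,"ry": 0,"rz": 0,"gripper": 0.4},
    {"dx": 9,"dy": 46,"dz": 13,"rx": -4.7,"ry": 0,"rz": 0,"gripper": 0.4},
    {"dx": 9,"dy": 45,"dz": 17,"rx": -4.7,"ry": 0,"rz": 0,"gripper": 0.4},
    {"dx": 0,"dy": 0,"dz": 0,"rx": 0,"ry": 0,"rz": 0,"gripper": 0.4},
    {"dx": 0,"dy": 0,"dz": 0,"rx": 0,"ry": 0,"rz": 0,"gripper": 0.4}
  ]
}}

```text
time: 10.35
eef_pos: [0.4551, 0.3696, 0.1881]
orientation: [-179.9, 89.5, -140.8]
wrist_force: [0.3, -0.5, -0.9]
grip_width: 0.401
```

```bash
python3 - <<'E'
from workcell import robot,eyes
from h import *
w=eyes.get_image("wrist");cv2.imwrite("pics/w6.png",w["image"])
o=robot.get_obs();rowsum(o)
plan([.4545,.3716,.110],down(39.3),2)
E
```

```text
t 10.4 p [0.4559 0.3684 0.1886] R [[-0.006, -0.006, -1.0], [-0.628, 0.778, -0.001], [0.778, 0.628, -0.008]] F [ 0.2 -0.5  0.1] g 0.402 j [-37.6  27.3  -9.8 111.2   6.6  42.5 -12.3]
row turn [-0.19 -0.24  0.02]  | 0.31 dist mm 78.7
{"dx":39.3,"dy":1.7,"dz":0.8,"rx":-0.2,"ry":-0.2,"rz":0}
{"dx":39.3,"dy":1.7,"dz":0.6,"rx":-0.2,"ry":-0.2,"rz":0}
```

View pics/w6.png

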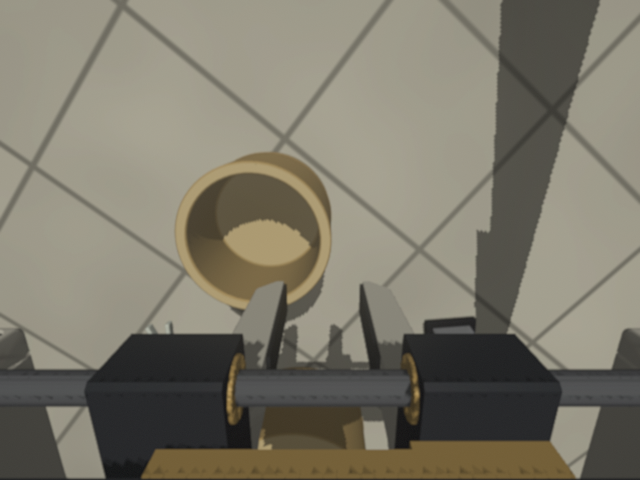

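>>> {"api": "play_rows", "payload": {
  "newtons": 40,
  "series": [
    {"dx": 40,"dy": 2,"dz": 1,"rx": -0.2,"ry": -0.2,"rz": 0,"gripper": 0.4},
    {"dx": 40,"dy": 1,"dz": 0,"rx": -0.2,"ry": -0.2,"rz": 0,"gripper": 0.4},
    {"dx": 20,"dy": 0,"dz": 0,"rx": 0,"ry": 0,"rz": 0,"gripper": 0.4},
    {"dx": 12,"dy": 0,"dz": 0,"rx": 0,"ry": 0,"rz": 0,"gripper": 0.4},
    {"dx": 0,"dy": 0,"dz": 0,"rx": 0,"ry": 0,"rz": 0,"gripper": 0.4},
    {"dx": 0,"dy": 0,"dz": 0,"rx": 0,"ry": 0,"rz": 0,"gripper": 0.4}
  ]
}}

```text
time: 11.0
eef_pos: [0.4553, 0.3727, 0.0788]
orientation: [2.3, 89.9, 41.6]
wrist_force: [0.2, -0.0, 0.4]
grip_width: 0.401
```

```bash
python3 - <<'E'
from workcell import robot,eyes
from h import *
w=eyes.get_image("wrist");cv2.imwrite("pics/w7.png",w["image"])
o=robot.get_obs();rowsum(o)
plan([.4545,.3716,.077],down(39.3),1)
E
```

```text
t 11.05 p [0.4554 0.3731 0.0793] R [[0.002, 0.002, -1.0], [-0.634, 0.773, 0.0], [0.773, 0.634, 0.003]] F [ 0.5 -0.1  0.2] g 0.398 j [-39.5  35.8  -7.8 116.    9.6  28.6 -15. ]
row turn [ 0.06  0.19 -0.02]  | 0.2 dist mm 2.9
{"dx":2.3,"dy":-0.6,"dz":-1.7,"rx":0.1,"ry":0.2,"rz":-0}
```

View pics/w7.png

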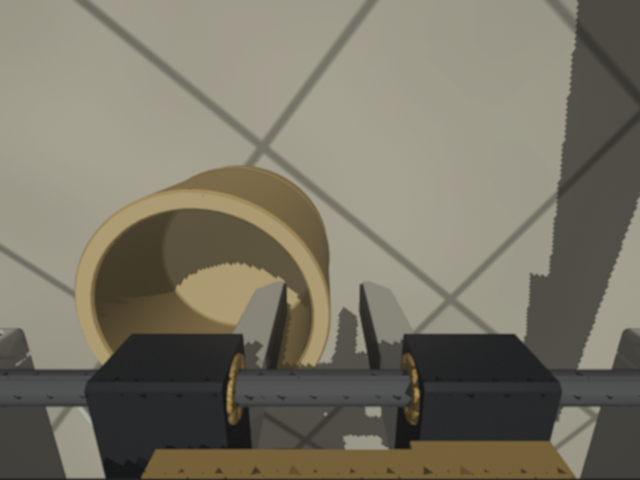

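>>> {"api": "play_rows", "payload": {
  "newtons": 40,
  "series": [
    {"dx": 2,"dy": -0.5,"dz": -1.5,"rx": 0,"ry": 0.2,"rz": 0,"gripper": 0.4},
    {"dx": 0,"dy": 0,"dz": 0,"rx": 0,"ry": 0,"rz": 0,"gripper": 0.2},
    {"dx": 0,"dy": 0,"dz": 0,"rx": 0,"ry": 0,"rz": 0,"gripper": 0},
    {"dx": 0,"dy": 0,"dz": 0,"rx": 0,"ry": 0,"rz": 0,"gripper": 0},
    {"dx": 0,"dy": 0,"dz": 0,"rx": 0,"ry": 0,"rz": 0,"gripper": 0}
  ]
}}

```text
time: 11.55
eef_pos: [0.4538, 0.3722, 0.0763]
orientation: [160.8, 89.9, -159.8]
wrist_force: [-0.4, 1.1, -0.6]
grip_width: 0.102
```

>>> {"api": "play_rows", "payload": {
  "newtons": 45,
  "series": [
    {"dx": -5,"dy": 0,"dz": 0,"rx": 0,"ry": 0,"rz": 0,"gripper": 0},
    {"dx": -15,"dy": 0,"dz": 0,"rx": 0,"ry": 0,"rz": 0,"gripper": 0},
    {"dx": -30,"dy": 0,"dz": 0,"rx": 0,"ry": 0,"rz": 0,"gripper": 0},
    {"dx": -40,"dy": 0,"dz": 0,"rx": 0,"ry": 0,"rz": 0,"gripper": 0},
    {"dx": -40,"dy": 0,"dz": 0,"rx": 0,"ry": 0,"rz": 0,"gripper": 0},
    {"dx": -25,"dy": 0,"dz": 0,"rx": 0,"ry": 0,"rz": 0,"gripper": 0},
    {"dx": 0,"dy": 0,"dz": 0,"rx": 0,"ry": 0,"rz": 0,"gripper": 0}
  ]
}}

```text
time: 12.25
eef_pos: [0.4552, 0.3733, 0.235]
orientation: [9.7, 89.7, 49.1]
wrist_force: [-0.1, -0.4, -2.5]
grip_width: 0.096
```

```bash
python3 - <<'E'
from workcell import robot,eyes
from h import *
s=eyes.get_image("scene");cv2.imwrite("pics/s5.png",s["image"])
o=robot.get_obs();rowsum(o)
n=np.radians(14); L=np.array([.5963,.1488])
t=np.r_[L+.0555*np.array([np.cos(n),np.sin(n)]),.24]; print(t)
plan(t,down(14),7)
E
```

```text
t 12.3 p [0.4544 0.3725 0.2328] R [[0.001, 0.001, -1.0], [-0.635, 0.772, 0.001], [0.772, 0.635, 0.002]] F [-0.5 -0.4 -2.5] g 0.092 j [-37.3  24.3 -10.6 108.8   5.9  47.3 -11.6]
[0.6502 0.1622 0.24  ]
row turn [ 3.63  0.01 -0.01]  | 3.63 dist mm 287.4
{"dx":-1,"dy":-41,"dz":2.5,"rx":3.6,"ry":0,"rz":-0}
{"dx":-1,"dy":-40.7,"dz":5.1,"rx":3.6,"ry":0,"rz":-0}
{"dx":-1,"dy":-40.3,"dz":7.7,"rx":3.6,"ry":0,"rz":-0}
{"dx":-1,"dy":-39.7,"dz":10.2,"rx":3.6,"ry":0,"rz":-0}
{"dx":-1,"dy":-39,"dz":12.7,"rx":3.6,"ry":0,"rz":-0}
{"dx":-1,"dy":-38.1,"dz":15.2,"rx":3.6,"ry":0,"rz":-0}
{"dx":-1,"dy":-37.1,"dz":17.5,"rx":3.6,"ry":0,"rz":-0}
```

View pics/s5.png

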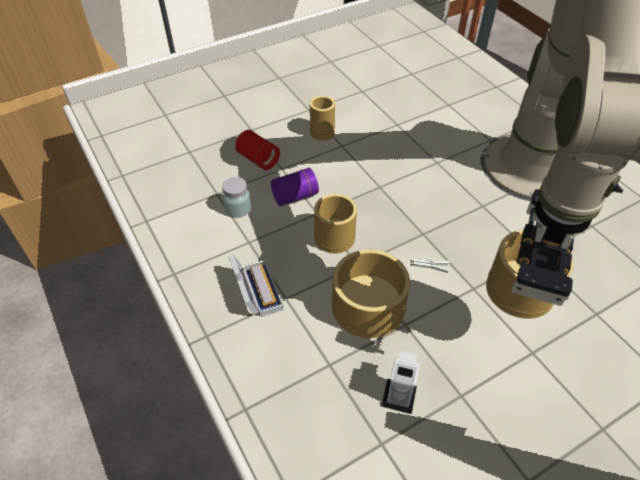

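>>> {"api": "play_rows", "payload": {
  "series": [
    {"dx": 0,"dy": -20,"dz": 1,"rx": 1.8,"ry": 0,"rz": 0,"gripper": 0},
    {"dx": -1,"dy": -41,"dz": 4,"rx": 3.6,"ry": 0,"rz": 0,"gripper": 0},
    {"dx": -1,"dy": -40,"dz": 7,"rx": 3.6,"ry": 0,"rz": 0,"gripper": 0},
    {"dx": -1,"dy": -40,"dz": 9,"rx": 3.6,"ry": 0,"rz": 0,"gripper": 0},
    {"dx": -1,"dy": -40,"dz": 12,"rx": 3.6,"ry": 0,"rz": 0,"gripper": 0},
    {"dx": -1,"dy": -38,"dz": 14,"rx": 3.6,"ry": 0,"rz": 0,"gripper": 0},
    {"dx": -1,"dy": -37,"dz": 16,"rx": 3.6,"ry": 0,"rz": 0,"gripper": 0},
    {"dx": -1,"dy": -19,"dz": 9,"rx": 1.8,"ry": 0,"rz": 0,"gripper": 0},
    {"dx": 0,"dy": 0,"dz": 0,"rx": 0,"ry": 0,"rz": 0,"gripper": 0},
    {"dx": 0,"dy": 0,"dz": 0,"rx": 0,"ry": 0,"rz": 0,"gripper": 0}
  ]
}}

```text
time: 13.3
eef_pos: [0.6491, 0.163, 0.2365]
orientation: [-179.7, 89.7, -165.4]
wrist_force: [0.1, 0.4, -1.3]
grip_width: 0.095
```

```bash
python3 - <<'E'
from workcell import robot,eyes
from h import *
s=eyes.get_image("scene");t=eyes.get_image("top");w=eyes.get_image("wrist")
for n,i in (("s6",s),("t6",t),("w8",w)): cv2.imwrite(f"pics/{n}.png",i["image"])
cv2.imwrite("pics/st6.png",np.hstack([cv2.resize(s["image"][140:390,260:500],(400,417)),cv2.resize(t["image"][150:350,180:372],(400,417))]))
o=robot.get_obs();rowsum(o)
plan([.6502,.1622,.2],down(14),1)
E
```

```text
t 13.45 p [0.6488 0.1647 0.2375] R [[-0.003, -0.0, -1.0], [-0.248, 0.969, 0.0], [0.969, 0.248, -0.003]] F [ 0.1 -0.1 -2. ] g 0.092 j [-17.7  29.4  -2.   98.1   1.2  52.6  -5.9]
row turn [ 0.38 -0.17 -0.02]  | 0.41 dist mm 37.6
{"dx":37.5,"dy":-2.8,"dz":0.9,"rx":0.4,"ry":-0.2,"rz":-0}
```

View pics/st6.png

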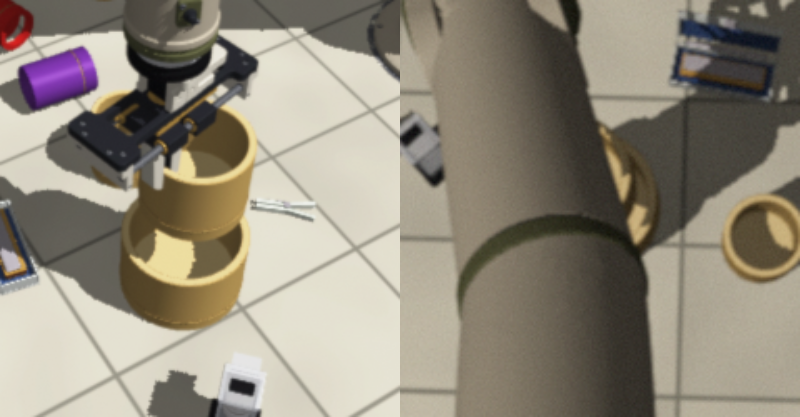

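View pics/w8.png

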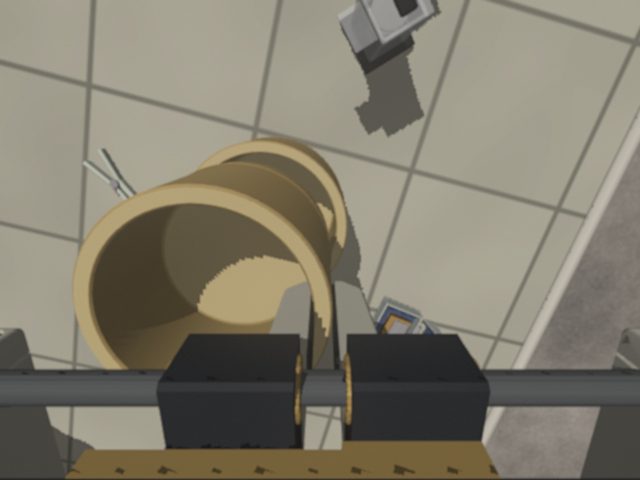

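```bash
cat >> h.py <<'E'
def wristcam(w,o):
    T=np.eye(4);T[:3,:3]=R.from_euler("xyz",o["orientation"],degrees=True).as_matrix();T[:3,3]=o["eef_pos"]
    d=dict(w);d["world_from_camera"]=T@w["tool_from_camera"];return d
def circ(c,ax,r,n=120):
    q=cupts(np.array(c,float),ax,r); 
    ax=np.array(ax,float); a=np.cross(ax,[1,0,0] if abs(ax[0])<.9 else [0,1,0]);a/=np.linalg.norm(a);b=np.cross(ax,a)
    t=np.linspace(0,2*np.pi,n)[:,None];return np.array(c)+r*(np.cos(t)*a+np.sin(t)*b)
def draw(img,cam,pts,col):
    uv=np.round(proj(cam,pts)*8).astype(np.int32); cv2.polylines(img,[uv],True,col,1,cv2.LINE_AA,3)
def overlay(w,o,held,stand,fn):
    """held: list of (y,z,rimx,ro,ri); stand: list of (x,y,zrim,ro,ri)"""
    cam=wristcam(w,o);img=w["image"].copy();T=cam["world_from_camera"]@np.linalg.inv(w["tool_from_camera"])
    for y,z,rx,ro,ri in held:
        c=T[:3,:3]@[rx,y,z]+T[:3,3];ax=-T[:3,0]
        for r,cc in((ro,(0,0,255)),(ri,(0,0,255))): draw(img,cam,circ(c,ax,r),cc)
        draw(img,cam,circ(c-.096*ax,ax,ro),(255,0,255))
    for x,y,z,ro,ri in stand:
        for r in(ro,ri): draw(img,cam,circ([x,y,z],[0,0,1],r),(255,255,0))
    cv2.imwrite(fn,img)
E
python3 - <<'E'
from workcell import robot,eyes
from h import *
w=eyes.get_image("wrist");o=robot.get_obs()
overlay(w,o,[(0,-.0555,-.019,.06,.051)],[(.5963,.1488,.096,.075,.065)],"pics/ov1.png")
E
```

```text
(no output)
```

View pics/ov1.png

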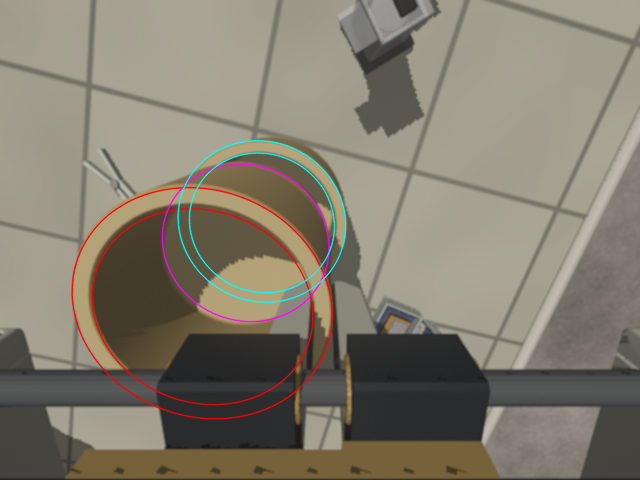

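>>> {"api": "play_rows", "payload": {
  "series": [
    {"dx": 15,"dy": -2.8,"dz": 1,"rx": 0.4,"ry": -0.2,"rz": 0,"gripper": 0},
    {"dx": 25,"dy": 0,"dz": 0,"rx": 0,"ry": 0,"rz": 0,"gripper": 0},
    {"dx": 15,"dy": 0,"dz": 0,"rx": 0,"ry": 0,"rz": 0,"gripper": 0},
    {"dx": 0,"dy": 0,"dz": 0,"rx": 0,"ry": 0,"rz": 0,"gripper": 0},
    {"dx": 0,"dy": 0,"dz": 0,"rx": 0,"ry": 0,"rz": 0,"gripper": 0}
  ]
}}

```text
time: 14.0
eef_pos: [0.6516, 0.1613, 0.1833]
orientation: [-8.2, 89.9, 5.7]
wrist_force: [0.4, -0.1, -1.7]
grip_width: 0.094
```

```bash
python3 - <<'E'
from workcell import robot,eyes
from h import *
s=eyes.get_image("scene")
cv2.imwrite("pics/s7.png",cv2.resize(s["image"][180:370,300:460],(640,760),interpolation=2)[:600])
w=eyes.get_image("wrist");o=robot.get_obs();rowsum(o)
overlay(w,o,[(0,-.0555,-.019,.06,.051)],[(.5963,.1488,.096,.075,.065)],"pics/ov2.png")
plan([.6502,.1622,.15],down(14),1)
E
```

```text
t 14.1 p [0.6521 0.1611 0.1841] R [[0.003, 0.001, -1.0], [-0.239, 0.971, -0.0], [0.971, 0.239, 0.003]] F [-0.4 -0.2 -1.9] g 0.095 j [-17.5  32.6  -1.9 101.    1.5  46.3  -6.2]
row turn [-0.15  0.19  0.01]  | 0.24 dist mm 34.2
{"dx":34.1,"dy":1.5,"dz":-1.7,"rx":-0.1,"ry":0.2,"rz":0}
```

View pics/s7.png

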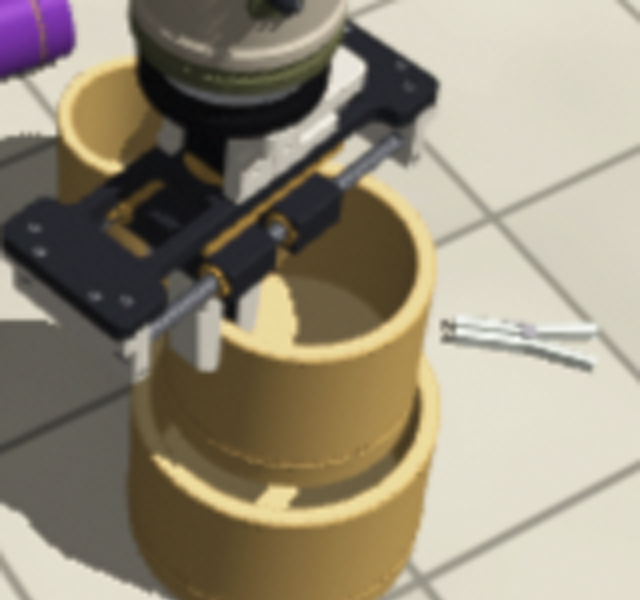

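View pics/ov2.png

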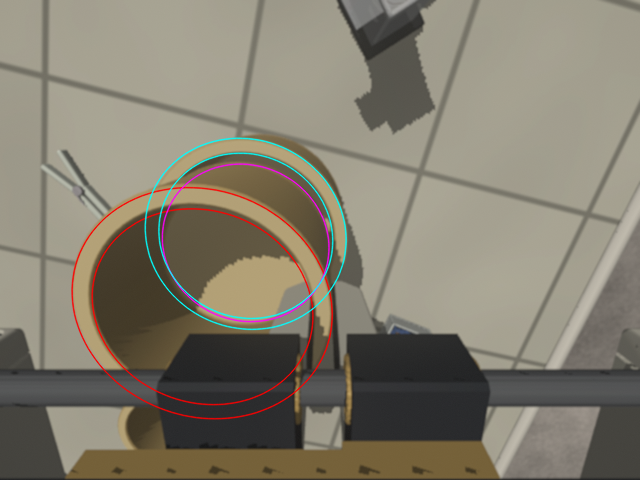

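>>> {"api": "play_rows", "payload": {
  "series": [
    {"dx": 8,"dy": 0.7,"dz": -0.8,"rx": 0,"ry": 0.1,"rz": 0,"gripper": 0},
    {"dx": 10,"dy": 0,"dz": 0,"rx": 0,"ry": 0,"rz": 0,"gripper": 0},
    {"dx": 10,"dy": 0,"dz": 0,"rx": 0,"ry": 0,"rz": 0,"gripper": 0},
    {"dx": 0,"dy": 0,"dz": 0,"rx": 0,"ry": 0,"rz": 0,"gripper": 0}
  ]
}}

```text
time: 14.5
eef_pos: [0.6496, 0.1609, 0.153]
orientation: [-170.0, 89.8, -156.2]
wrist_force: [-0.9, -0.2, -2.3]
grip_width: 0.095
```

>>> {"api": "play_rows", "payload": {
  "series": [
    {"dx": 12,"dy": 0,"dz": 0,"rx": 0,"ry": 0,"rz": 0,"gripper": 0},
    {"dx": 12,"dy": 0,"dz": 0,"rx": 0,"ry": 0,"rz": 0,"gripper": 0},
    {"dx": 12,"dy": 0,"dz": 0,"rx": 0,"ry": 0,"rz": 0,"gripper": 0},
    {"dx": 5,"dy": 0,"dz": 0,"rx": 0,"ry": 0,"rz": 0,"gripper": 0},
    {"dx": 0,"dy": 0,"dz": 0,"rx": 0,"ry": 0,"rz": 0,"gripper": 0}
  ]
}}

```text
time: 15.0
eef_pos: [0.6501, 0.1611, 0.1127]
orientation: [-166.1, 89.9, -152.3]
wrist_force: [0.6, -0.4, -1.9]
grip_width: 0.092
```

```bash
python3 - <<'E'
from workcell import robot,eyes
from h import *
o=robot.get_obs();rowsum(o)
plan([.6502,.1622,.099],down(14),1)
E
```

```text
t 15.0 p [0.6501 0.1611 0.1127] R [[-0.002, -0.001, -1.0], [-0.239, 0.971, -0.0], [0.971, 0.239, -0.002]] F [ 0.6 -0.4 -1.9] g 0.092 j [-17.6  37.3  -1.9 104.    1.8  38.8  -6.7]
row turn [-0.16 -0.11  0.03]  | 0.2 dist mm 13.8
{"dx":13.7,"dy":1.1,"dz":0.4,"rx":-0.2,"ry":-0.1,"rz":0}
```

>>> {"api": "play_rows", "payload": {
  "series": [
    {"dx": 6,"dy": 0.5,"dz": 0,"rx": 0,"ry": 0,"rz": 0,"gripper": 0},
    {"dx": 5,"dy": 0,"dz": 0,"rx": 0,"ry": 0,"rz": 0,"gripper": 0},
    {"dx": 2,"dy": 0,"dz": 0,"rx": 0,"ry": 0,"rz": 0,"gripper": 0},
    {"dx": 0,"dy": 0,"dz": 0,"rx": 0,"ry": 0,"rz": 0,"gripper": 0}
  ]
}}

```text
time: 15.4
eef_pos: [0.6504, 0.1617, 0.1007]
orientation: [-141.0, 90.0, -127.1]
wrist_force: [-0.1, 0.1, -2.2]
grip_width: 0.092
```

>>> {"api": "play_rows", "payload": {
  "series": [
    {"dx": 1.5,"dy": 0,"dz": 0,"rx": 0,"ry": 0,"rz": 0,"gripper": 0},
    {"dx": 1,"dy": 0,"dz": 0,"rx": 0,"ry": 0,"rz": 0,"gripper": 0},
    {"dx": 0,"dy": 0,"dz": 0,"rx": 0,"ry": 0,"rz": 0,"gripper": 0},
    {"dx": 0,"dy": 0,"dz": 0,"rx": 0,"ry": 0,"rz": 0,"gripper": 0}
  ]
}}

```text
time: 15.8
eef_pos: [0.6506, 0.1617, 0.0986]
orientation: [-65.8, 90.0, -51.9]
wrist_force: [-0.2, -0.7, -1.0]
grip_width: 0.09
```

>>> {"api": "play_rows", "payload": {
  "series": [
    {"dx": 0.8,"dy": 0,"dz": 0,"rx": 0,"ry": 0,"rz": 0,"gripper": 0},
    {"dx": 0,"dy": 0,"dz": 0,"rx": 0,"ry": 0,"rz": 0,"gripper": 0},
    {"dx": 0,"dy": 0,"dz": 0,"rx": 0,"ry": 0,"rz": 0,"gripper": 0}
  ]
}}

```text
time: 16.1
eef_pos: [0.6508, 0.1618, 0.0984]
orientation: [-22.7, 90.0, -8.9]
wrist_force: [-1.6, -0.3, 7.3]
grip_width: 0.092
```

>>> {"api": "play_rows", "payload": {
  "series": [
    {"dx": -0.6,"dy": 0,"dz": 0,"rx": 0,"ry": 0,"rz": 0,"gripper": 0},
    {"dx": 0,"dy": 0,"dz": 0,"rx": 0,"ry": 0,"rz": 0,"gripper": 0.15},
    {"dx": 0,"dy": 0,"dz": 0,"rx": 0,"ry": 0,"rz": 0,"gripper": 0.35},
    {"dx": 0,"dy": 0,"dz": 0,"rx": 0,"ry": 0,"rz": 0,"gripper": 0.35},
    {"dx": -20,"dy": 0,"dz": 0,"rx": 0,"ry": 0,"rz": 0,"gripper": 0.4},
    {"dx": -40,"dy": 0,"dz": 0,"rx": 0,"ry": 0,"rz": 0,"gripper": 0.4},
    {"dx": -40,"dy": 0,"dz": 0,"rx": 0,"ry": 0,"rz": 0,"gripper": 0.4},
    {"dx": -20,"dy": 0,"dz": 0,"rx": 0,"ry": 0,"rz": 0,"gripper": 0.4},
    {"dx": 0,"dy": 0,"dz": 0,"rx": 0,"ry": 0,"rz": 0,"gripper": 0.4}
  ]
}}

```text
time: 17.0
eef_pos: [0.6522, 0.1622, 0.2219]
orientation: [0.3, 89.7, 14.2]
wrist_force: [0.5, -0.4, -0.3]
grip_width: 0.4
```

```bash
python3 - <<'E'
from workcell import robot,eyes
from h import *
s=eyes.get_image("scene")
w=eyes.get_image("wrist");o=robot.get_obs();rowsum(o)
overlay(w,o,[],[(.5963,.1488,.096,.075,.065),(.5963,.1488,.118,.06,.051)],"pics/ov3.png")
i=cv2.imread("pics/ov3.png")
cv2.imwrite("pics/sw3.png",np.hstack([cv2.resize(s["image"][190:340,300:440],(350,375)),cv2.resize(i[40:400,40:440],(417,375))]))
n=np.radians(-4.8);M=np.array([.5592,-.0467]); t=np.r_[M+.042*np.array([np.cos(n),np.sin(n)]),.2];print(t)
plan(t,down(-4.8),6)
E
```

```text
t 17.1 p [0.6504 0.1617 0.2183] R [[0.0, -0.0, -1.0], [-0.239, 0.971, -0.0], [0.971, 0.239, 0.0]] F [-0.5  0.3  0.7] g 0.401 j [-17.6  30.5  -1.9  99.3   1.3  50.2  -6.2]
[ 0.6011 -0.0502  0.2   ]
row turn [3.11 0.   0.  ]  | 3.11 dist mm 218.4
{"dx":3.1,"dy":-32.3,"dz":-16.4,"rx":3.1,"ry":0,"rz":0}
{"dx":3.1,"dy":-33.2,"dz":-14.7,"rx":3.1,"ry":0,"rz":0}
{"dx":3.1,"dy":-33.9,"dz":-12.8,"rx":3.1,"ry":0,"rz":0}
{"dx":3.1,"dy":-34.6,"dz":-11,"rx":3.1,"ry":0,"rz":0}
{"dx":3.1,"dy":-35.1,"dz":-9.1,"rx":3.1,"ry":0,"rz":0}
{"dx":3,"dy":-35.5,"dz":-7.2,"rx":3.1,"ry":0,"rz":0}
```

View pics/sw3.png

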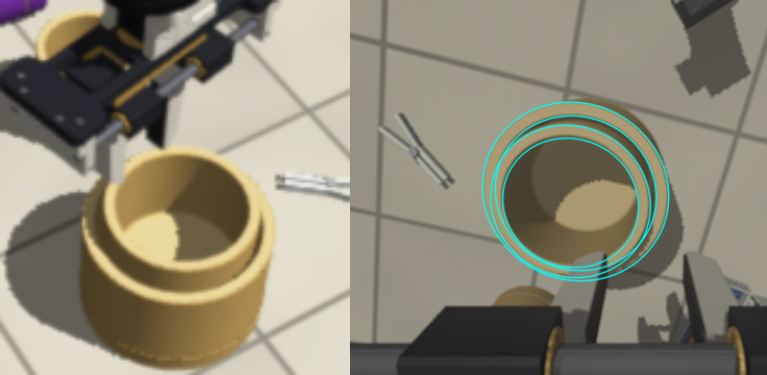

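>>> {"api": "play_rows", "payload": {
  "series": [
    {"dx": 2,"dy": -32,"dz": -16,"rx": 3.1,"ry": 0,"rz": 0,"gripper": 0.33},
    {"dx": 2,"dy": -33,"dz": -15,"rx": 3.1,"ry": 0,"rz": 0,"gripper": 0.33},
    {"dx": 2,"dy": -34,"dz": -13,"rx": 3.1,"ry": 0,"rz": 0,"gripper": 0.33},
    {"dx": 3,"dy": -35,"dz": -11,"rx": 3.1,"ry": 0,"rz": 0,"gripper": 0.33},
    {"dx": 10,"dy": -35,"dz": -9,"rx": 3.1,"ry": 0,"rz": 0,"gripper": 0.33},
    {"dx": 20,"dy": -35,"dz": -7,"rx": 3.1,"ry": 0,"rz": 0,"gripper": 0.33},
    {"dx": 40,"dy": 0,"dz": 0,"rx": 0,"ry": 0,"rz": 0,"gripper": 0.33},
    {"dx": 15,"dy": 0,"dz": 0,"rx": 0,"ry": 0,"rz": 0,"gripper": 0.33},
    {"dx": 0,"dy": 0,"dz": 0,"rx": 0,"ry": 0,"rz": 0,"gripper": 0.33},
    {"dx": 0,"dy": 0,"dz": 0,"rx": 0,"ry": 0,"rz": 0,"gripper": 0.33}
  ]
}}

```text
time: 18.1
eef_pos: [0.601, -0.0495, 0.1236]
orientation: [-163.7, 89.9, -168.4]
wrist_force: [-0.2, 0.6, 0.7]
grip_width: 0.326
```

```bash
python3 - <<'E'
from workcell import robot,eyes
from h import *
w=eyes.get_image("wrist");o=robot.get_obs();rowsum(o)
overlay(w,o,[],[(.5592,-.0467,.096,.046,.038)],"pics/ov4.png")
plan([.6011,-.0502,.077],down(-4.8),2)
E
```

```text
t 18.15 p [ 0.6015 -0.0494  0.1244] R [[-0.0, -0.0, -1.0], [0.083, 0.997, -0.0], [0.997, -0.083, -0.0]] F [-0.2 -0.7 -0.1] g 0.332 j [ -2.5  32.8   2.6 112.8  -2.4  34.5  -3. ]
row turn [ 0.03 -0.    0.01]  | 0.03 dist mm 47.4
{"dx":23.7,"dy":-0.4,"dz":-0.2,"rx":0,"ry":-0,"rz":0}
{"dx":23.7,"dy":-0.4,"dz":-0.2,"rx":0,"ry":-0,"rz":0}
```

View pics/ov4.png

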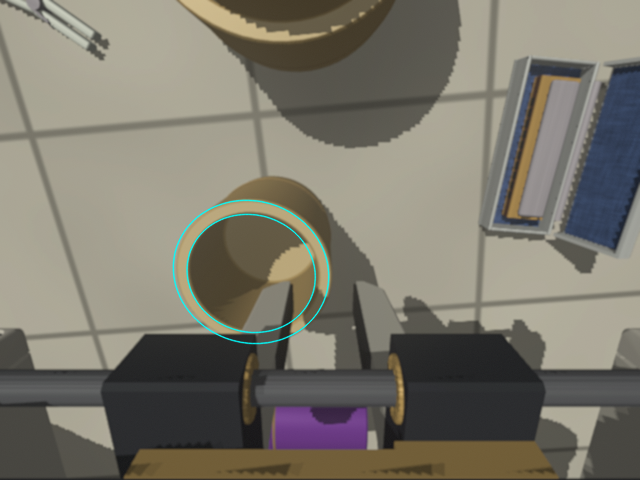

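Overlay matches the medium cup's rim. Descend and grip.

>>> {"api": "play_rows", "payload": {
  "newtons": 40,
  "series": [
    {"dx": 20,"dy": -0.5,"dz": 0,"rx": 0,"ry": 0,"rz": 0,"gripper": 0.33},
    {"dx": 20,"dy": 0,"dz": 0,"rx": 0,"ry": 0,"rz": 0,"gripper": 0.33},
    {"dx": 7,"dy": 0,"dz": 0,"rx": 0,"ry": 0,"rz": 0,"gripper": 0.33},
    {"dx": 0,"dy": 0,"dz": 0,"rx": 0,"ry": 0,"rz": 0,"gripper": 0.33},
    {"dx": 0,"dy": 0,"dz": 0,"rx": 0,"ry": 0,"rz": 0,"gripper": 0.2},
    {"dx": 0,"dy": 0,"dz": 0,"rx": 0,"ry": 0,"rz": 0,"gripper": 0},
    {"dx": 0,"dy": 0,"dz": 0,"rx": 0,"ry": 0,"rz": 0,"gripper": 0},
    {"dx": 0,"dy": 0,"dz": 0,"rx": 0,"ry": 0,"rz": 0,"gripper": 0}
  ]
}}

```text
time: 18.95
eef_pos: [0.6018, -0.0501, 0.0781]
orientation: [-6.7, 89.9, -11.5]
wrist_force: [-0.7, -0.0, 4.7]
grip_width: 0.085
```

>>> {"api": "play_rows", "payload": {
  "series": [
    {"dx": -5,"dy": 0,"dz": 0,"rx": 0,"ry": 0,"rz": 0,"gripper": 0},
    {"dx": -15,"dy": 0,"dz": 0,"rx": 0,"ry": 0,"rz": 0,"gripper": 0},
    {"dx": -30,"dy": 0,"dz": 0,"rx": 0,"ry": 0,"rz": 0,"gripper": 0},
    {"dx": -40,"dy": 0,"dz": 0,"rx": 0,"ry": 0,"rz": 0,"gripper": 0},
    {"dx": -40,"dy": 0,"dz": 0,"rx": 0,"ry": 0,"rz": 0,"gripper": 0},
    {"dx": -35,"dy": 0,"dz": 0,"rx": 0,"ry": 0,"rz": 0,"gripper": 0},
    {"dx": 0,"dy": 0,"dz": 0,"rx": 0,"ry": 0,"rz": 0,"gripper": 0}
  ]
}}

```text
time: 19.65
eef_pos: [0.6035, -0.0504, 0.2475]
orientation: [2.3, 89.5, -2.5]
wrist_force: [0.9, -0.1, -1.7]
grip_width: 0.083
```

```bash
python3 - <<'E'
from workcell import robot,eyes
from h import *
o=robot.get_obs();rowsum(o)
plan([.6371,.1590,.245],down(14),6)
E
```

```text
t 19.65 p [ 0.6035 -0.0504  0.2475] R [[0.008, -0.0, -1.0], [0.083, 0.997, 0.0], [0.996, -0.083, 0.008]] F [ 0.9 -0.1 -1.7] g 0.083 j [ -3.2  24.1   3.6 106.6  -1.9  48.9  -3.4]
row turn [-3.13  0.08  0.01]  | 3.13 dist mm 212.1
{"dx":0.4,"dy":35.2,"dz":2.7,"rx":-3.1,"ry":0.1,"rz":0}
{"dx":0.5,"dy":35,"dz":4.6,"rx":-3.1,"ry":0.1,"rz":0}
{"dx":0.4,"dy":34.7,"dz":6.5,"rx":-3.1,"ry":0.1,"rz":0}
{"dx":0.4,"dy":34.3,"dz":8.4,"rx":-3.1,"ry":0.1,"rz":0}
{"dx":0.4,"dy":33.8,"dz":10.3,"rx":-3.1,"ry":0.1,"rz":0}
{"dx":0.4,"dy":33.2,"dz":12.1,"rx":-3.1,"ry":0.1,"rz":0}
```

>>> {"api": "play_rows", "payload": {
  "series": [
    {"dx": 0,"dy": 18,"dz": 1,"rx": -1.6,"ry": 0.2,"rz": 0,"gripper": 0},
    {"dx": 0,"dy": 35,"dz": 4,"rx": -3.1,"ry": 0.2,"rz": 0,"gripper": 0},
    {"dx": 0,"dy": 35,"dz": 5,"rx": -3.1,"ry": 0,"rz": 0,"gripper": 0},
    {"dx": 1,"dy": 35,"dz": 7,"rx": -3.1,"ry": 0,"rz": 0,"gripper": 0},
    {"dx": 1,"dy": 34,"dz": 9,"rx": -3.1,"ry": 0,"rz": 0,"gripper": 0},
    {"dx": 1,"dy": 33,"dz": 12,"rx": -3.1,"ry": 0,"rz": 0,"gripper": 0},
    {"dx": 0,"dy": 17,"dz": 6,"rx": -1.6,"ry": 0,"rz": 0,"gripper": 0},
    {"dx": 0,"dy": 0,"dz": 0,"rx": 0,"ry": 0,"rz": 0,"gripper": 0},
    {"dx": 0,"dy": 0,"dz": 0,"rx": 0,"ry": 0,"rz": 0,"gripper": 0}
  ]
}}

```text
time: 20.55
eef_pos: [0.6334, 0.1591, 0.2382]
orientation: [175.3, 89.5, -170.8]
wrist_force: [0.4, -0.1, -1.3]
grip_width: 0.085
```

```bash
python3 - <<'E'
from workcell import robot,eyes
from h import *
w=eyes.get_image("wrist");o=robot.get_obs();rowsum(o)
overlay(w,o,[(0,-.042,-.018,.046,.038)],[(.5963,.1488,.096,.075,.065),(.5963,.1488,.118,.06,.051)],"pics/ov5.png")
plan([.6371,.1590,.205],down(14),1)
E
```

```text
t 20.6 p [0.6336 0.1582 0.2386] R [[-0.008, -0.002, -1.0], [-0.239, 0.971, 0.0], [0.971, 0.239, -0.008]] F [ 0.3 -0.4 -2.4] g 0.089 j [-17.4  28.4  -2.3 100.    1.3  52.1  -6.4]
row turn [-0.18 -0.47 -0.03]  | 0.51 dist mm 33.7
{"dx":33.5,"dy":-0,"dz":3.9,"rx":-0.2,"ry":-0.5,"rz":-0}
```

View pics/ov5.png

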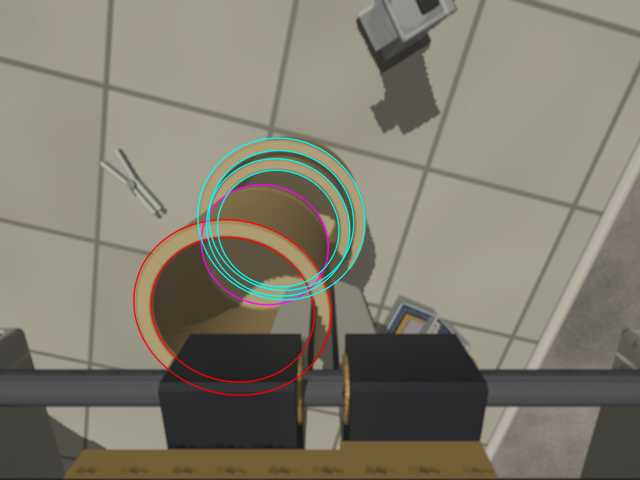

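>>> {"api": "play_rows", "payload": {
  "series": [
    {"dx": 13,"dy": 0,"dz": 3.7,"rx": 0,"ry": -0.4,"rz": 0,"gripper": 0},
    {"dx": 15,"dy": 0,"dz": 0,"rx": 0,"ry": 0,"rz": 0,"gripper": 0},
    {"dx": 5,"dy": 0,"dz": 0,"rx": 0,"ry": 0,"rz": 0,"gripper": 0},
    {"dx": 0,"dy": 0,"dz": 0,"rx": 0,"ry": 0,"rz": 0,"gripper": 0},
    {"dx": 0,"dy": 0,"dz": 0,"rx": 0,"ry": 0,"rz": 0,"gripper": 0}
  ]
}}

```text
time: 21.1
eef_pos: [0.6376, 0.1605, 0.2063]
orientation: [86.0, 89.9, 99.9]
wrist_force: [0.5, 0.9, -1.1]
grip_width: 0.084
```

```bash
python3 - <<'E'
from workcell import robot,eyes
from h import *
s=eyes.get_image("scene")
w=eyes.get_image("wrist");o=robot.get_obs();rowsum(o)
overlay(w,o,[(0,-.042,-.018,.046,.038)],[(.5963,.1488,.118,.06,.051)],"pics/ov6.png")
plan([.6371,.1590,.17],down(14),1)
i=cv2.imread("pics/ov6.png")
cv2.imwrite("pics/sw6.png",np.hstack([cv2.resize(s["image"][160:340,300:440],(350,450)),cv2.resize(i[40:400,80:440],(450,450))]))
E
```

```text
t 21.2 p [0.6378 0.1608 0.2067] R [[0.001, 0.002, -1.0], [-0.241, 0.971, 0.002], [0.971, 0.241, 0.001]] F [ 1.1  0.4 -1.9] g 0.083 j [-17.5  30.3  -2.4 101.6   1.5  48.   -6.6]
row turn [-0.08  0.06 -0.1 ]  | 0.14 dist mm 36.7
{"dx":36.7,"dy":-1.7,"dz":-1.1,"rx":-0.1,"ry":0.1,"rz":-0.1}
```

View pics/sw6.png

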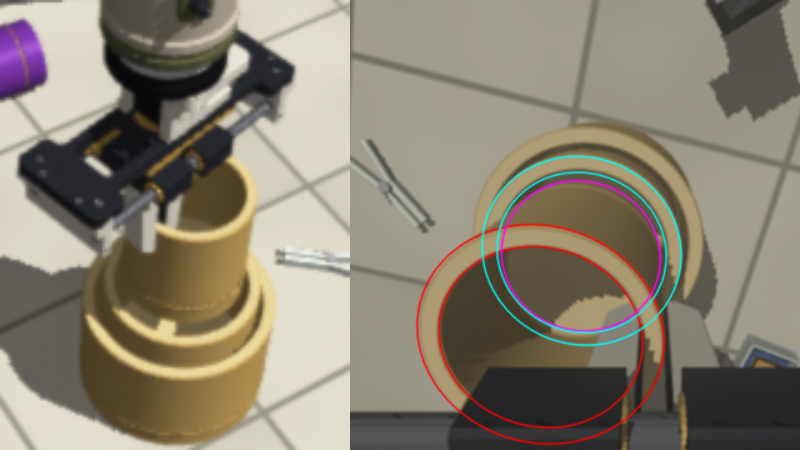

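>>> {"api": "play_rows", "payload": {
  "series": [
    {"dx": 10,"dy": -0.6,"dz": -0.8,"rx": 0,"ry": 0,"rz": 0,"gripper": 0},
    {"dx": 10,"dy": 0,"dz": 0,"rx": 0,"ry": 0,"rz": 0,"gripper": 0},
    {"dx": 10,"dy": 0,"dz": 0,"rx": 0,"ry": 0,"rz": 0,"gripper": 0},
    {"dx": 0,"dy": 0,"dz": 0,"rx": 0,"ry": 0,"rz": 0,"gripper": 0}
  ]
}}

```text
time: 21.6
eef_pos: [0.6358, 0.16, 0.174]
orientation: [153.0, 89.8, 167.0]
wrist_force: [-0.5, 0.3, -1.7]
grip_width: 0.084
```

Inside by about 20 mm, no contact. Continue.

>>> {"api": "play_rows", "payload": {
  "series": [
    {"dx": 12,"dy": 0,"dz": 0.6,"rx": 0,"ry": 0,"rz": 0,"gripper": 0},
    {"dx": 12,"dy": 0,"dz": 0,"rx": 0,"ry": 0,"rz": 0,"gripper": 0},
    {"dx": 12,"dy": 0,"dz": 0,"rx": 0,"ry": 0,"rz": 0,"gripper": 0},
    {"dx": 8,"dy": 0,"dz": 0,"rx": 0,"ry": 0,"rz": 0,"gripper": 0},
    {"dx": 3,"dy": 0,"dz": 0,"rx": 0,"ry": 0,"rz": 0,"gripper": 0},
    {"dx": 0,"dy": 0,"dz": 0,"rx": 0,"ry": 0,"rz": 0,"gripper": 0},
    {"dx": 0,"dy": 0,"dz": 0,"rx": 0,"ry": 0,"rz": 0,"gripper": 0}
  ]
}}

```text
time: 22.3
eef_pos: [0.6376, 0.1605, 0.1294]
orientation: [66.6, 89.9, 80.5]
wrist_force: [-0.6, -0.1, -1.5]
grip_width: 0.088
```

>>> {"api": "play_rows", "payload": {
  "series": [
    {"dx": 4,"dy": 0,"dz": 0,"rx": 0,"ry": 0,"rz": 0,"gripper": 0},
    {"dx": 2,"dy": 0,"dz": 0,"rx": 0,"ry": 0,"rz": 0,"gripper": 0},
    {"dx": 0.7,"dy": 0,"dz": 0,"rx": 0,"ry": 0,"rz": 0,"gripper": 0},
    {"dx": 0,"dy": 0,"dz": 0,"rx": 0,"ry": 0,"rz": 0,"gripper": 0},
    {"dx": 0,"dy": 0,"dz": 0,"rx": 0,"ry": 0,"rz": 0,"gripper": 0}
  ]
}}

```text
time: 22.8
eef_pos: [0.6375, 0.1605, 0.1225]
orientation: [77.0, 89.9, 91.0]
wrist_force: [-0.6, -0.3, -1.1]
grip_width: 0.082
```

>>> {"api": "play_rows", "payload": {
  "series": [
    {"dx": 0.9,"dy": 0,"dz": 0,"rx": 0,"ry": 0,"rz": 0,"gripper": 0},
    {"dx": 0,"dy": 0,"dz": 0,"rx": 0,"ry": 0,"rz": 0,"gripper": 0},
    {"dx": 0,"dy": 0,"dz": 0,"rx": 0,"ry": 0,"rz": 0,"gripper": 0}
  ]
}}

```text
time: 23.1
eef_pos: [0.6377, 0.1606, 0.1222]
orientation: [56.5, 89.9, 70.5]
wrist_force: [-1.8, -0.2, 5.8]
grip_width: 0.085
```

Contact at the expected height (0.122). Release and rise.

>>> {"api": "play_rows", "payload": {
  "series": [
    {"dx": -0.5,"dy": 0,"dz": 0,"rx": 0,"ry": 0,"rz": 0,"gripper": 0},
    {"dx": 0,"dy": 0,"dz": 0,"rx": 0,"ry": 0,"rz": 0,"gripper": 0.15},
    {"dx": 0,"dy": 0,"dz": 0,"rx": 0,"ry": 0,"rz": 0,"gripper": 0.3},
    {"dx": 0,"dy": 0,"dz": 0,"rx": 0,"ry": 0,"rz": 0,"gripper": 0.33},
    {"dx": -20,"dy": 0,"dz": 0,"rx": 0,"ry": 0,"rz": 0,"gripper": 0.33},
    {"dx": -40,"dy": 0,"dz": 0,"rx": 0,"ry": 0,"rz": 0,"gripper": 0.33},
    {"dx": -40,"dy": 0,"dz": 0,"rx": 0,"ry": 0,"rz": 0,"gripper": 0.6},
    {"dx": -20,"dy": 0,"dz": 0,"rx": 0,"ry": 0,"rz": 0,"gripper": 1},
    {"dx": 0,"dy": 0,"dz": 0,"rx": 0,"ry": 0,"rz": 0,"gripper": 1}
  ]
}}

```text
time: 24.0
eef_pos: [0.639, 0.1607, 0.2455]
orientation: [19.6, 89.6, 33.5]
wrist_force: [0.1, 0.2, -1.6]
grip_width: 0.539
```

```bash
python3 - <<'E'
from workcell import robot,eyes
from h import *
s=eyes.get_image("scene")
w=eyes.get_image("wrist");o=robot.get_obs();rowsum(o)
overlay(w,o,[],[(.5963,.1488,.096,.075,.065),(.5963,.1488,.118,.06,.051),(.5963,.1488,.14,.046,.038)],"pics/ov7.png")
i=cv2.imread("pics/ov7.png")
cv2.imwrite("pics/sw7.png",np.hstack([cv2.resize(s["image"][160:340,300:440],(350,450)),cv2.resize(i[40:400,80:440],(450,450))]))
m=straw(s["image"]); c=comp(m,(322,118))
print(fit([s],[c],[.396,-.383],lambda x:cupts(np.array([x[0],x[1],0]),[0,0,1],.033)))
plan([.55,-.1,.30],down(-44),9)
E
```

```text
t 24.1 p [0.6373 0.1602 0.242 ] R [[0.0, 0.002, -1.0], [-0.241, 0.971, 0.002], [0.971, 0.241, 0.001]] F [ 0.2 -0.3 -0.7] g 0.622 j [-17.4  28.3  -2.4  99.7   1.3  52.1  -6.4]
(array([ 0.3949, -0.381 ]), np.float64(0.032234844224496684))
row turn [ 6.44 -0.   -0.01]  | 6.44 dist mm 280.5
{"dx":-6.5,"dy":-25.7,"dz":-16.4,"rx":6.4,"ry":-0,"rz":-0}
{"dx":-6.5,"dy":-27.4,"dz":-13.4,"rx":6.4,"ry":-0,"rz":-0}
{"dx":-6.5,"dy":-28.7,"dz":-10.2,"rx":6.4,"ry":-0,"rz":-0}
{"dx":-6.5,"dy":-29.7,"dz":-6.9,"rx":6.4,"ry":-0,"rz":-0}
{"dx":-6.5,"dy":-30.3,"dz":-3.6,"rx":6.4,"ry":-0,"rz":-0}
{"dx":-6.5,"dy":-30.5,"dz":-0.2,"rx":6.4,"ry":-0,"rz":-0}
{"dx":-6.5,"dy":-30.3,"dz":3.3,"rx":6.4,"ry":-0,"rz":-0}
{"dx":-6.5,"dy":-29.8,"dz":6.6,"rx":6.4,"ry":-0,"rz":-0}
{"dx":-6.5,"dy":-28.8,"dz":9.9,"rx":6.4,"ry":-0,"rz":-0}
```

View pics/sw7.png

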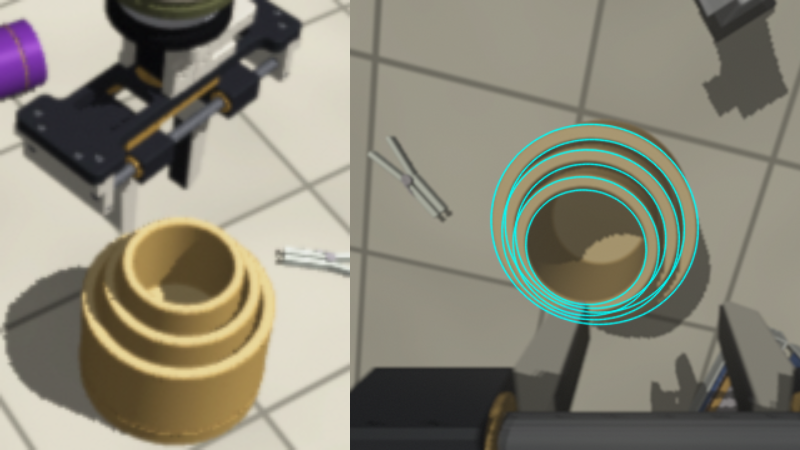

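```bash
python3 - <<'E'
from h import *
plan([.396,-.383,.19],down(-44),13)
E
```

```text
row turn [ 4.46 -0.   -0.01]  | 4.46 dist mm 596.7
{"dx":3.9,"dy":-36.1,"dz":-28.1,"rx":4.5,"ry":-0,"rz":-0}
{"dx":3.9,"dy":-38.2,"dz":-25.2,"rx":4.5,"ry":-0,"rz":-0}
{"dx":3.9,"dy":-40,"dz":-22.1,"rx":4.5,"ry":-0,"rz":-0}
{"dx":3.9,"dy":-41.6,"dz":-19,"rx":4.5,"ry":-0,"rz":-0}
{"dx":3.9,"dy":-43,"dz":-15.7,"rx":4.5,"ry":-0,"rz":-0}
{"dx":3.9,"dy":-44,"dz":-12.3,"rx":4.5,"ry":-0,"rz":-0}
{"dx":4,"dy":-44.9,"dz":-8.8,"rx":4.5,"ry":-0,"rz":-0}
{"dx":4,"dy":-45.4,"dz":-5.3,"rx":4.5,"ry":-0,"rz":-0}
{"dx":4,"dy":-45.7,"dz":-1.8,"rx":4.5,"ry":-0,"rz":-0}
{"dx":4,"dy":-45.7,"dz":1.8,"rx":4.5,"ry":-0,"rz":-0}
{"dx":4,"dy":-45.4,"dz":5.3,"rx":4.5,"ry":-0,"rz":-0}
{"dx":4,"dy":-44.9,"dz":8.8,"rx":4.5,"ry":-0,"rz":-0}
{"dx":4,"dy":-44,"dz":12.3,"rx":4.5,"ry":-0,"rz":-0}
```

>>> {"api": "play_rows", "payload": {
  "series": [
    {"dx": 0,"dy": -36,"dz": -28,"rx": 4.5,"ry": 0,"rz": 0,"gripper": 1},
    {"dx": 0,"dy": -38,"dz": -25,"rx": 4.5,"ry": 0,"rz": 0,"gripper": 1},
    {"dx": 4,"dy": -40,"dz": -22,"rx": 4.5,"ry": 0,"rz": 0,"gripper": 1},
    {"dx": 4,"dy": -42,"dz": -19,"rx": 4.5,"ry": 0,"rz": 0,"gripper": 1},
    {"dx": 4,"dy": -43,"dz": -16,"rx": 4.5,"ry": 0,"rz": 0,"gripper": 1},
    {"dx": 4,"dy": -44,"dz": -12,"rx": 4.5,"ry": 0,"rz": 0,"gripper": 1},
    {"dx": 4,"dy": -45,"dz": -9,"rx": 4.5,"ry": 0,"rz": 0,"gripper": 1},
    {"dx": 4,"dy": -45,"dz": -5,"rx": 4.5,"ry": 0,"rz": 0,"gripper": 1},
    {"dx": 4,"dy": -46,"dz": -2,"rx": 4.5,"ry": 0,"rz": 0,"gripper": 1},
    {"dx": 4,"dy": -46,"dz": 2,"rx": 4.5,"ry": 0,"rz": 0,"gripper": 1}
  ]
}}

```text
time: 25.1
eef_pos: [0.4489, -0.2586, 0.2079]
orientation: [167.1, 89.8, 135.9]
wrist_force: [0.8, 1.0, 0.0]
grip_width: 1.001
```

>>> {"api": "play_rows", "payload": {
  "series": [
    {"dx": 4,"dy": -45,"dz": 5,"rx": 4.5,"ry": 0,"rz": 0,"gripper": 1},
    {"dx": 4,"dy": -45,"dz": 9,"rx": 4.5,"ry": 0,"rz": 0,"gripper": 1},
    {"dx": 4,"dy": -44,"dz": 12,"rx": 4,"ry": 0,"rz": 0,"gripper": 1},
    {"dx": 0,"dy": 0,"dz": 0,"rx": 0,"ry": 0,"rz": 0,"gripper": 1},
    {"dx": 0,"dy": 0,"dz": 0,"rx": 0,"ry": 0,"rz": 0,"gripper": 1}
  ]
}}

```text
time: 25.6
eef_pos: [0.3925, -0.382, 0.1957]
orientation: [174.0, 89.8, 129.9]
wrist_force: [-0.1, 0.4, -0.2]
grip_width: 1.0
```

```bash
python3 - <<'E'
from workcell import robot,eyes
from h import *
w=eyes.get_image("wrist");o=robot.get_obs();rowsum(o)
overlay(w,o,[],[(.396,-.383,.096,.033,.025)],"pics/ov8.png")
plan([.396,-.383,.12],down(-44),2)
E
```

```text
t 25.65 p [ 0.3934 -0.3809  0.196 ] R [[-0.002, 0.003, -1.0], [0.695, 0.719, 0.001], [0.719, -0.695, -0.004]] F [0.7 0.3 0.5] g 1.0 j [ 27.2  24.5  15.3 116.9  -9.9  40.    4.8]
row turn [-0.02 -0.11 -0.03]  | 0.11 dist mm 76.1
{"dx":38,"dy":0.1,"dz":1.8,"rx":-0,"ry":-0.1,"rz":-0}
{"dx":38,"dy":0.1,"dz":1.7,"rx":-0,"ry":-0.1,"rz":-0}
```

View pics/ov8.png

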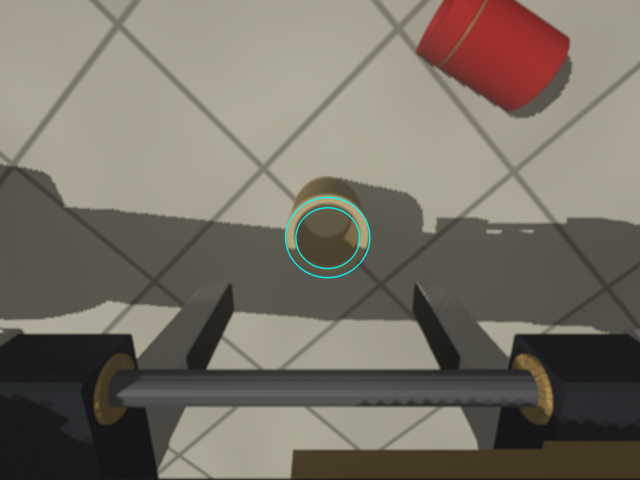

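>>> {"api": "play_rows", "payload": {
  "newtons": 25,
  "series": [
    {"dx": 35,"dy": 0,"dz": 3,"rx": 0,"ry": 0,"rz": 0,"gripper": 1},
    {"dx": 40,"dy": 0,"dz": 0,"rx": 0,"ry": 0,"rz": 0,"gripper": 1},
    {"dx": 30,"dy": 0,"dz": 0,"rx": 0,"ry": 0,"rz": 0,"gripper": 1},
    {"dx": 13,"dy": 0,"dz": 0,"rx": 0,"ry": 0,"rz": 0,"gripper": 1},
    {"dx": 0,"dy": 0,"dz": 0,"rx": 0,"ry": 0,"rz": 0,"gripper": 1},
    {"dx": 0,"dy": 0,"dz": 0,"rx": 0,"ry": 0,"rz": 0,"gripper": 1}
  ]
}}

```text
time: 26.25
eef_pos: [0.3966, -0.3834, 0.0799]
orientation: [124.3, 89.9, 80.3]
wrist_force: [-1.0, 0.9, -0.0]
grip_width: 0.999
```

```bash
python3 - <<'E'
from workcell import robot,eyes
from h import *
w=eyes.get_image("wrist");o=robot.get_obs();rowsum(o)
overlay(w,o,[],[(.396,-.383,.096,.033,.025)],"pics/ov9.png")
plan([.396,-.383,.078],down(-44),1)
E
```

```text
t 26.3 p [ 0.3967 -0.3838  0.0804] R [[0.001, 0.001, -1.0], [0.695, 0.719, 0.001], [0.719, -0.695, 0.0]] F [-0.4  0.5 -0.6] g 1.001 j [ 31.   34.5  10.6 121.4 -14.3  25.2   8.7]
row turn [-0.02  0.01 -0.08]  | 0.08 dist mm 2.6
{"dx":2.4,"dy":0.1,"dz":-1.1,"rx":-0,"ry":0,"rz":-0.1}
```

View pics/ov9.png

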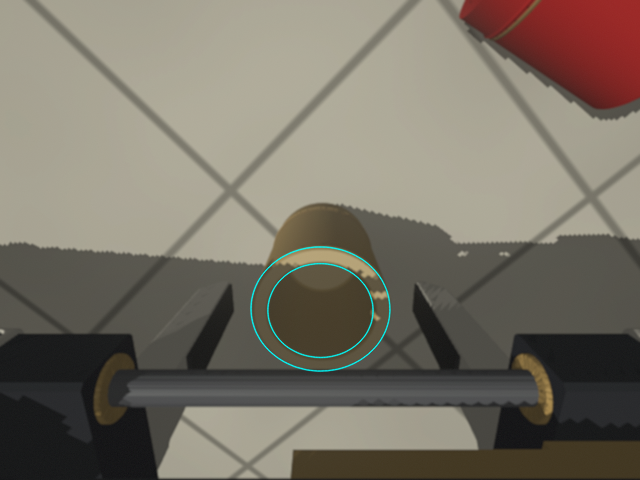

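>>> {"api": "play_rows", "payload": {
  "newtons": 25,
  "series": [
    {"dx": 1.5,"dy": 0,"dz": -0.7,"rx": 0,"ry": 0,"rz": 0,"gripper": 0.8},
    {"dx": 0,"dy": 0,"dz": 0,"rx": 0,"ry": 0,"rz": 0,"gripper": 0.5},
    {"dx": 0,"dy": 0,"dz": 0,"rx": 0,"ry": 0,"rz": 0,"gripper": 0.5},
    {"dx": 0,"dy": 0,"dz": 0,"rx": 0,"ry": 0,"rz": 0,"gripper": 0.5}
  ]
}}

```text
time: 26.7
eef_pos: [0.3956, -0.3833, 0.0781]
orientation: [114.6, 89.9, 70.5]
wrist_force: [-0.7, 0.3, 3.2]
grip_width: 0.709
```

>>> {"api": "play_rows", "payload": {
  "series": [
    {"dx": -5,"dy": 0,"dz": 0,"rx": 0,"ry": 0,"rz": 0,"gripper": 0.5},
    {"dx": -15,"dy": 0,"dz": 0,"rx": 0,"ry": 0,"rz": 0,"gripper": 0.5},
    {"dx": -30,"dy": 0,"dz": 0,"rx": 0,"ry": 0,"rz": 0,"gripper": 0.5},
    {"dx": -40,"dy": 0,"dz": 0,"rx": 0,"ry": 0,"rz": 0,"gripper": 0.5},
    {"dx": -40,"dy": 0,"dz": 0,"rx": 0,"ry": 0,"rz": 0,"gripper": 0.5},
    {"dx": -40,"dy": 0,"dz": 0,"rx": 0,"ry": 0,"rz": 0,"gripper": 0.5},
    {"dx": -20,"dy": 0,"dz": 0,"rx": 0,"ry": 0,"rz": 0,"gripper": 0.5},
    {"dx": 0,"dy": 0,"dz": 0,"rx": 0,"ry": 0,"rz": 0,"gripper": 0.5}
  ]
}}

```text
time: 27.5
eef_pos: [0.3962, -0.3845, 0.2709]
orientation: [26.5, 89.7, -17.5]
wrist_force: [-0.5, 0.2, -1.5]
grip_width: 0.705
```

```bash
python3 - <<'E'
from workcell import robot,eyes
from h import *
o=robot.get_obs();rowsum(o)
plan([.5963,.1488,.262],down(14),14)
E
```

```text
t 27.5 p [ 0.3962 -0.3845  0.2709] R [[0.004, -0.001, -1.0], [0.696, 0.718, 0.002], [0.718, -0.696, 0.004]] F [-0.5  0.2 -1.5] g 0.705 j [ 25.1  19.4  17.8 112.   -7.8  49.4   2.9]
row turn [-4.15  0.02  0.  ]  | 4.15 dist mm 569.6
{"dx":0.6,"dy":37.3,"dz":-16.2,"rx":-4.1,"ry":0,"rz":0}
{"dx":0.6,"dy":38.4,"dz":-13.5,"rx":-4.1,"ry":0,"rz":0}
{"dx":0.7,"dy":39.3,"dz":-10.7,"rx":-4.1,"ry":0,"rz":0}
{"dx":0.7,"dy":39.9,"dz":-7.8,"rx":-4.1,"ry":0,"rz":0}
{"dx":0.7,"dy":40.4,"dz":-4.9,"rx":-4.1,"ry":0,"rz":0}
{"dx":0.7,"dy":40.6,"dz":-2,"rx":-4.1,"ry":0,"rz":0}
{"dx":0.7,"dy":40.7,"dz":1,"rx":-4.1,"ry":0,"rz":0}
{"dx":0.7,"dy":40.5,"dz":3.9,"rx":-4.1,"ry":0,"rz":0}
{"dx":0.7,"dy":40.1,"dz":6.8,"rx":-4.1,"ry":0,"rz":0}
{"dx":0.7,"dy":39.5,"dz":9.7,"rx":-4.1,"ry":0,"rz":0}
{"dx":0.7,"dy":38.7,"dz":12.6,"rx":-4.1,"ry":0,"rz":0}
{"dx":0.7,"dy":37.7,"dz":15.3,"rx":-4.1,"ry":0,"rz":0}
{"dx":0.6,"dy":36.5,"dz":18,"rx":-4.1,"ry":0,"rz":0}
{"dx":0.6,"dy":35.1,"dz":20.6,"rx":-4.1,"ry":0,"rz":0}
```

>>> {"api": "play_rows", "payload": {
  "series": [
    {"dx": 0,"dy": 19,"dz": -8,"rx": -2.1,"ry": 0,"rz": 0,"gripper": 0.5},
    {"dx": 0,"dy": 38,"dz": -15,"rx": -4.1,"ry": 0,"rz": 0,"gripper": 0.5},
    {"dx": 0,"dy": 39,"dz": -12,"rx": -4.1,"ry": 0,"rz": 0,"gripper": 0.5},
    {"dx": 0,"dy": 40,"dz": -9,"rx": -4.1,"ry": 0,"rz": 0,"gripper": 0.5},
    {"dx": 0,"dy": 40,"dz": -6,"rx": -4.1,"ry": 0,"rz": 0,"gripper": 0.5},
    {"dx": 0,"dy": 41,"dz": -3,"rx": -4.1,"ry": 0,"rz": 0,"gripper": 0.5},
    {"dx": 0,"dy": 41,"dz": -1,"rx": -4.1,"ry": 0,"rz": 0,"gripper": 0.5},
    {"dx": 0,"dy": 41,"dz": 2,"rx": -4.1,"ry": 0,"rz": 0,"gripper": 0.5},
    {"dx": 0,"dy": 40,"dz": 5,"rx": -4.1,"ry": 0,"rz": 0,"gripper": 0.5},
    {"dx": 0,"dy": 40,"dz": 8,"rx": -4.1,"ry": 0,"rz": 0,"gripper": 0.5}
  ]
}}

```text
time: 28.5
eef_pos: [0.5316, -0.0179, 0.2667]
orientation: [151.6, 89.8, 146.8]
wrist_force: [0.0, -1.3, -0.7]
grip_width: 0.708
```

>>> {"api": "play_rows", "payload": {
  "series": [
    {"dx": 0,"dy": 39,"dz": 11,"rx": -4.1,"ry": 0,"rz": 0,"gripper": 0.5},
    {"dx": 0,"dy": 38,"dz": 14,"rx": -4.1,"ry": 0,"rz": 0,"gripper": 0.5},
    {"dx": 0,"dy": 37,"dz": 17,"rx": -4.1,"ry": 0,"rz": 0,"gripper": 0.5},
    {"dx": 0,"dy": 36,"dz": 19,"rx": -4.1,"ry": 0,"rz": 0,"gripper": 0.5},
    {"dx": 0,"dy": 17,"dz": 10,"rx": -2.1,"ry": 0,"rz": 0,"gripper": 0.5},
    {"dx": 0,"dy": 0,"dz": 0,"rx": 0,"ry": 0,"rz": 0,"gripper": 0.5},
    {"dx": 0,"dy": 0,"dz": 0,"rx": 0,"ry": 0,"rz": 0,"gripper": 0.5}
  ]
}}

```text
time: 29.2
eef_pos: [0.5962, 0.1492, 0.2672]
orientation: [157.1, 89.8, 170.5]
wrist_force: [0.7, -1.2, -0.6]
grip_width: 0.709
```

```bash
python3 - <<'E'
from workcell import robot,eyes
from h import *
s=eyes.get_image("scene")
w=eyes.get_image("wrist");o=robot.get_obs();rowsum(o)
overlay(w,o,[(0,0,-.018,.033,.025)],[(.5963,.1488,.118,.06,.051),(.5963,.1488,.14,.046,.038)],"pics/ov10.png")
i=cv2.imread("pics/ov10.png")
cv2.imwrite("pics/sw10.png",np.hstack([cv2.resize(s["image"][140:340,300:440],(315,450)),cv2.resize(i[80:400,150:500],(485,450))]))
plan([.5963,.1488,.23],down(14),1)
E
```

```text
t 29.3 p [0.5966 0.148  0.268 ] R [[-0.001, 0.0, -1.0], [-0.23, 0.973, 0.001], [0.973, 0.23, -0.001]] F [ 0.1 -0.7 -0.5] g 0.705 j [-16.4  23.9  -3.9 103.4   1.9  52.9  -7.9]
row turn [-0.69 -0.07 -0.05]  | 0.69 dist mm 38.0
{"dx":38,"dy":0.8,"dz":-0,"rx":-0.7,"ry":-0.1,"rz":-0}
```

View pics/sw10.png

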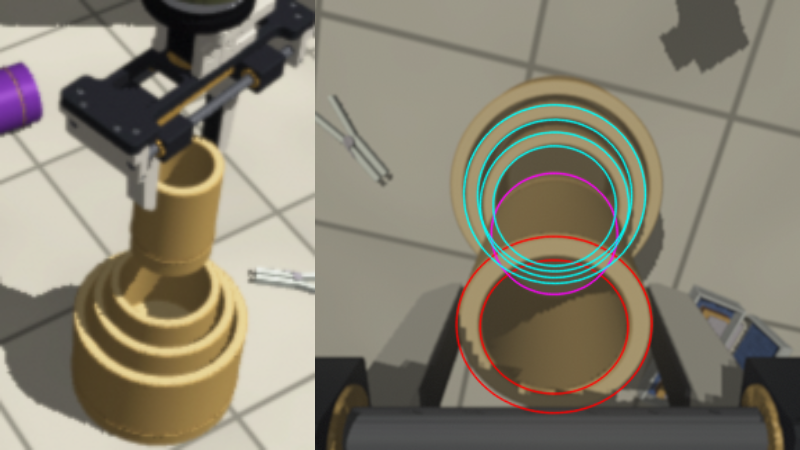

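>>> {"api": "play_rows", "payload": {
  "series": [
    {"dx": 15,"dy": 0.7,"dz": 0,"rx": 0,"ry": 0,"rz": 0,"gripper": 0.5},
    {"dx": 17,"dy": 0,"dz": 0,"rx": 0,"ry": 0,"rz": 0,"gripper": 0.5},
    {"dx": 5,"dy": 0,"dz": 0,"rx": 0,"ry": 0,"rz": 0,"gripper": 0.5},
    {"dx": 0,"dy": 0,"dz": 0,"rx": 0,"ry": 0,"rz": 0,"gripper": 0.5},
    {"dx": 0,"dy": 0,"dz": 0,"rx": 0,"ry": 0,"rz": 0,"gripper": 0.5}
  ]
}}

```text
time: 29.8
eef_pos: [0.5973, 0.1499, 0.2322]
orientation: [61.6, 89.9, 75.0]
wrist_force: [0.2, 0.6, -0.4]
grip_width: 0.708
```

```bash
python3 - <<'E'
from workcell import robot,eyes
from h import *
s=eyes.get_image("scene")
w=eyes.get_image("wrist");o=robot.get_obs();rowsum(o)
overlay(w,o,[(0,0,-.018,.033,.025)],[(.5963,.1488,.14,.046,.038)],"pics/ov11.png")
i=cv2.imread("pics/ov11.png")
cv2.imwrite("pics/sw11.png",np.hstack([cv2.resize(s["image"][140:340,300:440],(315,450)),cv2.resize(i[80:400,150:500],(485,450))]))
plan([.5963,.1488,.23],down(14),1)
E
```

```text
t 29.9 p [0.5975 0.1503 0.2324] R [[0.001, 0.002, -1.0], [-0.232, 0.973, 0.002], [0.973, 0.232, 0.001]] F [ 0.   0.1 -1.8] g 0.71 j [-16.6  26.   -4.  105.6   2.2  48.5  -8.2]
row turn [-0.59  0.09 -0.1 ]  | 0.61 dist mm 3.0
{"dx":2.4,"dy":-1.2,"dz":-1.5,"rx":-0.6,"ry":0.1,"rz":-0.1}
```

View pics/sw11.png

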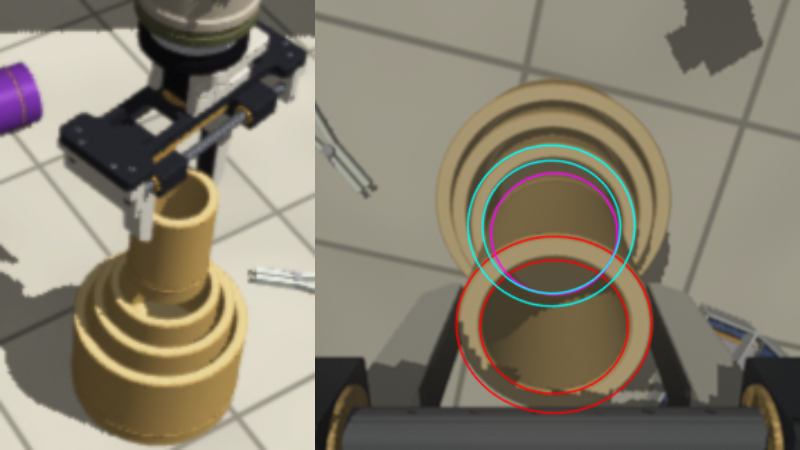

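>>> {"api": "play_rows", "payload": {
  "series": [
    {"dx": 5,"dy": -0.8,"dz": -1.3,"rx": 0,"ry": 0,"rz": 0,"gripper": 0.5},
    {"dx": 10,"dy": 0,"dz": 0,"rx": 0,"ry": 0,"rz": 0,"gripper": 0.5},
    {"dx": 10,"dy": 0,"dz": 0,"rx": 0,"ry": 0,"rz": 0,"gripper": 0.5},
    {"dx": 5,"dy": 0,"dz": 0,"rx": 0,"ry": 0,"rz": 0,"gripper": 0.5},
    {"dx": 0,"dy": 0,"dz": 0,"rx": 0,"ry": 0,"rz": 0,"gripper": 0.5}
  ]
}}

```text
time: 30.4
eef_pos: [0.5954, 0.1493, 0.2002]
orientation: [140.6, 89.9, 154.1]
wrist_force: [0.6, 0.1, -1.9]
grip_width: 0.707
```

>>> {"api": "play_rows", "payload": {
  "series": [
    {"dx": 12,"dy": 0,"dz": 0.6,"rx": 0,"ry": 0,"rz": 0,"gripper": 0.5},
    {"dx": 12,"dy": 0,"dz": 0,"rx": 0,"ry": 0,"rz": 0,"gripper": 0.5},
    {"dx": 12,"dy": 0,"dz": 0,"rx": 0,"ry": 0,"rz": 0,"gripper": 0.5},
    {"dx": 9,"dy": 0,"dz": 0,"rx": 0,"ry": 0,"rz": 0,"gripper": 0.5},
    {"dx": 4,"dy": 0,"dz": 0,"rx": 0,"ry": 0,"rz": 0,"gripper": 0.5},
    {"dx": 0,"dy": 0,"dz": 0,"rx": 0,"ry": 0,"rz": 0,"gripper": 0.5},
    {"dx": 0,"dy": 0,"dz": 0,"rx": 0,"ry": 0,"rz": 0,"gripper": 0.5}
  ]
}}

```text
time: 31.1
eef_pos: [0.5968, 0.1497, 0.1527]
orientation: [74.4, 89.9, 87.8]
wrist_force: [0.7, 0.9, -0.9]
grip_width: 0.706
```

>>> {"api": "play_rows", "payload": {
  "series": [
    {"dx": 4,"dy": 0,"dz": 0,"rx": 0,"ry": 0,"rz": 0,"gripper": 0.5},
    {"dx": 3,"dy": 0,"dz": 0,"rx": 0,"ry": 0,"rz": 0,"gripper": 0.5},
    {"dx": 1,"dy": 0,"dz": 0,"rx": 0,"ry": 0,"rz": 0,"gripper": 0.5},
    {"dx": 0,"dy": 0,"dz": 0,"rx": 0,"ry": 0,"rz": 0,"gripper": 0.5},
    {"dx": 0,"dy": 0,"dz": 0,"rx": 0,"ry": 0,"rz": 0,"gripper": 0.5}
  ]
}}

```text
time: 31.6
eef_pos: [0.5966, 0.1497, 0.1446]
orientation: [77.0, 89.9, 90.5]
wrist_force: [-0.0, 0.1, -1.3]
grip_width: 0.708
```

>>> {"api": "play_rows", "payload": {
  "series": [
    {"dx": 1,"dy": 0,"dz": 0,"rx": 0,"ry": 0,"rz": 0,"gripper": 0.5},
    {"dx": 0,"dy": 0,"dz": 0,"rx": 0,"ry": 0,"rz": 0,"gripper": 0.5},
    {"dx": 0,"dy": 0,"dz": 0,"rx": 0,"ry": 0,"rz": 0,"gripper": 0.5}
  ]
}}

```text
time: 31.9
eef_pos: [0.5968, 0.1497, 0.1441]
orientation: [62.0, 89.9, 75.5]
wrist_force: [-2.0, -0.4, 5.6]
grip_width: 0.71
```

Contact at the predicted height. Release and rise well clear.

>>> {"api": "play_rows", "payload": {
  "series": [
    {"dx": -0.5,"dy": 0,"dz": 0,"rx": 0,"ry": 0,"rz": 0,"gripper": 0.5},
    {"dx": 0,"dy": 0,"dz": 0,"rx": 0,"ry": 0,"rz": 0,"gripper": 0.8},
    {"dx": 0,"dy": 0,"dz": 0,"rx": 0,"ry": 0,"rz": 0,"gripper": 1},
    {"dx": 0,"dy": 0,"dz": 0,"rx": 0,"ry": 0,"rz": 0,"gripper": 1},
    {"dx": -20,"dy": 0,"dz": 0,"rx": 0,"ry": 0,"rz": 0,"gripper": 1},
    {"dx": -40,"dy": 0,"dz": 0,"rx": 0,"ry": 0,"rz": 0,"gripper": 1},
    {"dx": -40,"dy": 0,"dz": 0,"rx": 0,"ry": 0,"rz": 0,"gripper": 1},
    {"dx": -20,"dy": 0,"dz": 0,"rx": 0,"ry": 0,"rz": 0,"gripper": 1},
    {"dx": 0,"dy": 0,"dz": 0,"rx": 0,"ry": 0,"rz": 0,"gripper": 1}
  ]
}}

```text
time: 32.8
eef_pos: [0.5981, 0.1499, 0.2673]
orientation: [19.5, 89.6, 32.9]
wrist_force: [-0.2, 0.1, -0.2]
grip_width: 1.002
```

```bash
python3 - <<'E'
from workcell import robot,eyes
from h import *
s=eyes.get_image("scene")
w=eyes.get_image("wrist");o=robot.get_obs();rowsum(o)
st=[(.5963,.1488,.096,.075,.065),(.5963,.1488,.118,.06,.051),(.5963,.1488,.14,.046,.038),(.5963,.1488,.162,.033,.025)]
overlay(w,o,[],st,"pics/ov12.png")
i=cv2.imread("pics/ov12.png"); cv2.imwrite("pics/s12.png",s["image"])
j=s["image"].copy()
for x,y,z,a,b in st: draw(j,s,circ([x,y,z],[0,0,1],a),(255,255,0))
cv2.imwrite("pics/sw12.png",np.hstack([cv2.resize(j[200:340,310:430],(386,450),interpolation=2),cv2.resize(i[80:400,150:444],(413,450))]))
E
```

```text
t 32.9 p [0.5964 0.1494 0.2639] R [[0.0, 0.002, -1.0], [-0.232, 0.973, 0.002], [0.973, 0.232, 0.001]] F [-0.3 -0.2 -0.5] g 1.0 j [-16.5  24.1  -4.  103.7   2.   52.3  -7.9]
```

View pics/sw12.png

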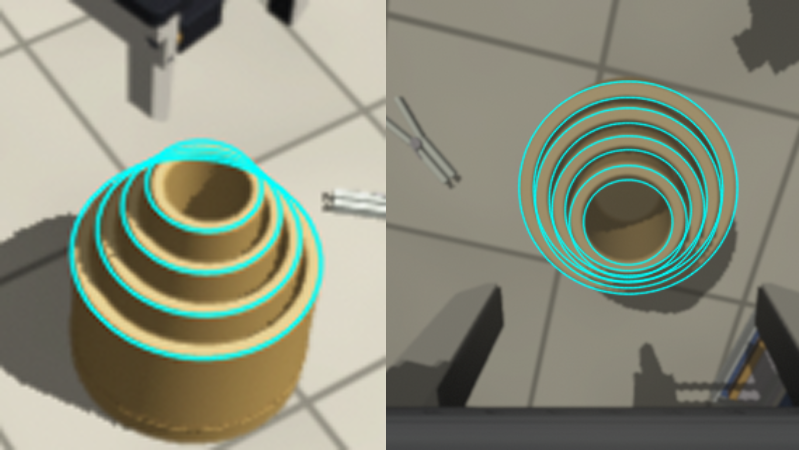

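View pics/s12.png

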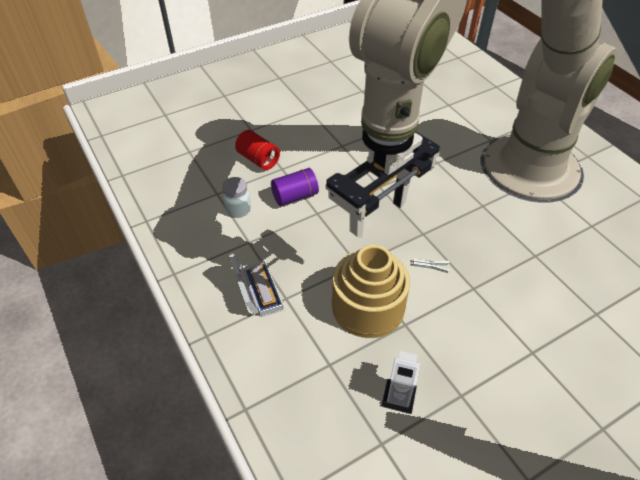

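All four rims match the predicted nested positions in both views, and the gripper is clear. The bystanders look unmoved.

```bash
python3 - <<'E'
from workcell import robot
print(robot.sign_off())
E
```

```text
the job is handed in; nothing more can be done
None
```

The four cups are nested in size order, upright and let go, on the largest cup's original spot. I handed the job in at about 33 s of the 72 s; no verdict was reported.

- **Smallest cup:** I stood it up on the ledge and let go of it there. Camera views showed it upright. I took it again last to nest it.
- **Nesting:** I lowered the large, medium and smallest cups in turn, each until light contact of about 6–7 N. Contact came within about 1 mm of the height expected for resting on the floor of the cup around it.
- **Last checks:** all four rims matched their predicted nested positions in the scene and wrist pictures. The gripper was about 100 mm clear. The harmonica case, pick dispenser, jar and clothespin look unmoved in the picture, though I did not measure them again.
- **Small disagreements:** the two fixed cameras disagreed by up to about 3.5 mm on cup positions, so I used joint fits. Which end of the tipped cup was the mouth was unclear at first. A wrist-camera close-up settled it, agreeing with the network and the line near the foot.

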